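# Load the rod sawing fixture

### The job

Swing the fixture's guide bar right up out of the way, then take every brass rod out of the wooden stock rack and lay each in a V-notch pair of its own, so that it sits level in both rails with one end pushed fully home against the end stop. When all rods are home, swing the guide bar fully down over them, ready for sawing, and leave the pliers, the saw and the steel block where they lie.

Things in the scene. Friction and masses are not known exactly. Their poses are not given: they have to be found in the camera images.
- fixture: rod sawing fixture, fixed: aluminium base plate 220 x 210 x 10 mm, two upright steel rails across it at x = -55 and +55 mm in its frame, each 12 mm thick, tops 48.5 mm above the bench, with four V-notches each; only the base plate lies between the rails. Origin: bench level, midway between the rails. x: along the rods towards the stop; y: across the notches, away from the bar's hinge
- stop: end stop bolted to the fixture beyond the +x rail, 85 to 105 mm along the fixture's x axis (it differs from start to start): dark steel plate 176 mm wide, top 61 mm above the bench, square to the rods. Origin: bench level, middle of the flat face that the rods meet; x as the fixture's x, away from the rods
- bar (a joint): angle (rad) of the fixture's aluminium guide bar: 0 is fully down, resting across above the +x rail 2 mm clear of seated rods; it grows as the bar swings up, to 2.0 at most (1.57: upright; more: leaning away from the rods). A stiff hinge: it stays where it is left and takes about 3 N at the handle
- bar_grip (a point): where to take the bar's handle: a round dark wooden grip, 13 mm thick and 112 mm long, parallel to the fixture's x axis at the bar's free end, sticking out to both sides of the 24 mm wide bar. The point is on the grip's axis, 33 mm from the middle of the bar towards fixture -x; 60 mm above the bench when the bar is down
- bar_hinge (a point): point on the bar's hinge axis (parallel to the fixture's x axis, 60 mm above the bench, at fixture y = -95 mm) level with bar_grip, which moves about it on a circle of radius 195 mm: from the fixture's +y side at 0 to straight above it at 1.57
- rack: wooden stock rack, fixed: two cross-bars 20 mm thick at x = -60 and +60 mm in its frame, each with four flat slots 30 mm wide at y = -90, -30, 30 and 90 mm, floors 35 mm above the bench, separators rising to 55 mm. The rods lie loosely across both bars, axes 41 mm above the bench; between the bars it is open. Origin: bench level, centre
- rod1_mid (a point): middle of the axis of a plain round brass rod, 12 mm in diameter and 170 mm long, about 163 g; its x axis runs along the rod (either end may meet the stop). It may be absent
- rod2_mid (a point): middle of the axis of a plain round brass rod, 12 mm in diameter and 180 mm long, about 173 g; its x axis runs along the rod (either end may meet the stop). It may be absent
- rod3_mid (a point): middle of the axis of a plain round brass rod, 12 mm in diameter and 190 mm long, about 182 g; its x axis runs along the rod (either end may meet the stop). It may be absent
- rod4_mid (a point): middle of the axis of a plain round brass rod, 12 mm in diameter and 200 mm long, about 192 g; its x axis runs along the rod (either end may meet the stop). It may be absent
- pliers_mid (a point): middle of flat-nose pliers lying on the bench, 170 mm long, 14 mm high; leave alone
- saw_mid (a point): middle of a jeweller's saw frame lying on the bench, about 120 x 260 mm, 28 mm high; leave alone
- block_mid (a point): middle of a steel bench block 65 x 65 x 18 mm lying on the bench; leave alone
- notch1 (a point): V-notch pair 1 of 4 (fixture y = -60 mm), 90 degrees, 12 mm deep, 24 mm wide at the top, apex 36.5 mm above the bench: this point is midway between the rails on the axis of a rod seated in it, 45 mm above the bench; axes as the fixture's
- notch2 (a point): V-notch pair 2 of 4 (fixture y = -20 mm), 90 degrees, 12 mm deep, 24 mm wide at the top, apex 36.5 mm above the bench: this point is midway between the rails on the axis of a rod seated in it, 45 mm above the bench; axes as the fixture's
- notch3 (a point): V-notch pair 3 of 4 (fixture y = 20 mm), 90 degrees, 12 mm deep, 24 mm wide at the top, apex 36.5 mm above the bench: this point is midway between the rails on the axis of a rod seated in it, 45 mm above the bench; axes as the fixture's
- notch4 (a point): V-notch pair 4 of 4 (fixture y = 60 mm), 90 degrees, 12 mm deep, 24 mm wide at the top, apex 36.5 mm above the bench: this point is midway between the rails on the axis of a rod seated in it, 45 mm above the bench; axes as the fixture's
Things that resemble listed ones, but are neither listed nor needed, are in the scene too. What is shaped like the part that bears rod4_mid but blue is not meant. What is shaped like the part that bears rod2_mid but red is not meant.

How it is judged:
On the way, in this order (a step that is already met when the one before it is completed fails the run):
1. the guide bar is swung up out of the way (past 1.3 rad) (value of joint bar above 1.3 rad), for 0.2 s.
2. every rod lies level in its notches, home against the stop, while the bar is still up (x of rod1_mid in the frame of stop between -0.088 and -0.082 m and z of rod1_mid in the frame of fixture between 0.043 and 0.047 m and angle between the x axis of each of rod1_mid, rod2_mid, rod3_mid, rod4_mid and the x axis of fixture, either way round below 0.03 rad and x of rod2_mid in the frame of stop between -0.093 and -0.087 m and z of rod2_mid in the frame of fixture between 0.043 and 0.047 m and x of rod3_mid in the frame of stop between -0.098 and -0.092 m and z of rod3_mid in the frame of fixture between 0.043 and 0.047 m and x of rod4_mid in the frame of stop between -0.103 and -0.097 m and z of rod4_mid in the frame of fixture between 0.043 and 0.047 m and value of joint bar above 1 rad), for 0.2 s.
At the end, for the whole second after the job is handed in: Every rod present lies in a V-notch pair: its axis 45 mm above the bench within 2 mm, parallel to the notches within 0.03 rad, one end within 3 mm of the stop's face, at rest; the guide bar is down (below 0.05 rad) (x of rod1_mid in the frame of stop between -0.088 and -0.082 m and z of rod1_mid in the frame of fixture between 0.043 and 0.047 m and angle between the x axis of each of rod1_mid, rod2_mid, rod3_mid, rod4_mid and the x axis of fixture, either way round below 0.03 rad and x of rod2_mid in the frame of stop between -0.093 and -0.087 m and z of rod2_mid in the frame of fixture between 0.043 and 0.047 m and x of rod3_mid in the frame of stop between -0.098 and -0.092 m and z of rod3_mid in the frame of fixture between 0.043 and 0.047 m and x of rod4_mid in the frame of stop between -0.103 and -0.097 m and z of rod4_mid in the frame of fixture between 0.043 and 0.047 m and value of joint bar below 0.05 rad and linear speed of each of rod1, rod2, rod3, rod4 below 0.02 m/s); the robot touches nothing.
It fails at once if the pliers is shifted by more than 3 cm (distance of pliers_mid from where it was at the start of the episode above 0.03 m).
It fails at once if the saw is shifted by more than 3 cm (distance of saw_mid from where it was at the start of the episode above 0.03 m).
It fails at once if the steel block is shifted by more than 3 cm (distance of block_mid from where it was at the start of the episode above 0.03 m).
Of rod1, rod2, rod3, rod4 only 3 to 4 are there at a start; the rules pass over those that are not, and their reading is None.
At some moment in a run one of rod1, rod2, rod3, rod4 may be knocked a few centimetres aside while the robot is not near it.
Once in a run the grip may slacken for a moment while it holds something.
It also fails if it takes over 208 s, if anything falls off the work surface, if the arm or the gripper's body presses on something with over 40 N, if the wrist force passes 120 N, or if a joint passes its speed limit or range.

### The arm

A 6-joint arm with a two-finger parallel gripper is mounted at the origin on the work surface. World frame = base frame: x ahead of the robot, y to its left, z up, the work surface at z = 0. Lengths are in m, angles in rad, forces in N, time in s.
With the tool pointing down it reaches from about 0.225 to 0.875 m from the base axis. Payload 3.4 kg.
Tool frame: the origin (TCP) lies at the very end of the fingers, on their centre line; the grasp point (between the pads) lies manip.pinch_z behind it (manip.pinch_z is the distance from the TCP to the grasp point, in m); z points along the fingers, y is the direction in which the jaws open and shut (so a half turn about z gives the same grasp; the last joint's range is limited). The gripper opens to 85 mm and grips with 20 to 120 N. Pads are 22 mm wide; open, the fingers measure 114 mm over their backs; the gripper's body (76 mm by 85 mm) begins 54 mm behind the grasp point. The pads swing forward as they close: fully open they stand 13 mm farther back than shut.
Start: joints at [1.149, 0.276, 1.505, -0, 1.361, -0.121], TCP at [0.17, 0.549, 0.231] pointing down, gripper open.
Joint ranges: [-2.89, 2.89], [-0.75, 2.08], [0.22, 2.7], [-1.18, 4.32], [0.11, 2.71], [-2.7, 2.7]. Speed limits (rad/s): [2.57, 2.57, 3.14, 3.14, 3.14, 3.14].

### API

Orientations are given as a unit quaternion [w, x, y, z].
In Python, from rig import manip, imaging, workorder gives the robot as it stands.
- The arm moves only by the tool apply_moves, never from a script. Its argument "moves" is one flat list of numbers, 7 for each row, row after row: the finger opening in m, from 0 to 0.0854, then the shift along the tool's x, y, z in m, then the turn, a rotation vector about the tool's x, y, z in rad. In form: [jaw, tx, ty, tz, rx, ry, rz, jaw, tx, ty, tz, rx, ry, rz, ...]. A call has exactly 8 rows; each row shifts and turns the pose as measured when the row begins, along the tool's axes as they then stand; what a row does not reach is not made up. A row lasts 1/12 s, in which the tool goes at most 41.7 mm and 7.16 degrees, less where a joint would pass 70% of its speed; a pose out of reach is approached as far as the arm can. A call with a gripper value outside its range is refused whole. The fingers move at their own pace and stop on an object; "newtons" is the grip in N (left out, the last holds). Time passes only in rows, so rows that do not move let the fingers close, or fill a call up. It gives the time, the measured TCP pose, the force and the opening at its end, in the units of the state.
- manip.get_state(): the state, without advancing time (a new reading comes with each control period).
- imaging.get_image(name): name is "scene" or "top" or "wrist"; returns a dict with "image" (480x640x3 uint8, red, green, blue), "range_z" (480x640 float32, m along the optical axis (not along the pixel's ray), 0 where there is no reading), "fx", "fy", "cx", "cy" (pixels), "R" (3x3) and "t" (3): a world point X has camera coordinates R X + t. Camera axes: x right, y down, z forward; pixel columns grow to the right and rows downward; lengths in m; the calibration is good to about 2 mm. A picture is of the moment at which its call begins.
- workorder.sign_off(): hands the job in, once; it reports no verdict.
The state is a dict: "clock": time; "qpos": joint angles; "qd": joint speeds; "effort": joint torques, N m; "position": TCP position; "ee_rot": TCP orientation; "contact_force": force on the tool from outside, world axes, zero at the start; "moment": the same for the moment, N m; "width": finger opening in m.
Only numpy, scipy, OpenCV 4.12 (cv2) and the standard library are available. Lean on these libraries where they do the work, as an engineer would, in place of code of your own. Each camera call takes 0.05 s, during which the arm holds its last target.

## Working session

There is one attempt and no reset: what is moved stays moved. The work goes in short steps, Python scripts to look and compute and a tool call to move; the robot and the scene stay as the last step left them, time stands still between calls to the robot, and variables do not carry over. Pictures are saved under pics/ and viewed, and the job is handed in when it is done.

Besides the shell and the picture viewer there is one more tool, called as name(argument=value, ...), one argument or row to a line, values as JSON. apply_moves: Moves the arm, as the interface text tells. Its arguments: {"type":"object","properties":{"moves":{"type":"array"},"newtons":{"type":"number"}},"required":["moves"]}

```bash
ls; mkdir -p pics; python3 - <<'E'
from rig import manip, imaging, workorder
import cv2
print(manip.get_state()); print(manip.pinch_z)
for n in ["scene","top","wrist"]:
    d=imaging.get_image(n); cv2.imwrite(f"pics/{n}0.png",d["image"][:,:,::-1]); print(n,d["fx"],d["cx"],d["cy"],d["R"],d["t"])
E
```

```text
pics
{'clock': 0.0, 'qpos': array([ 1.14899116e+00,  2.76590578e-01,  1.50613497e+00, -2.00983286e-06,
        1.36069404e+00, -1.20993880e-01]), 'qd': array([-0.00051917,  0.00072074, -0.00104101, -0.00140442,  0.0005256 ,
       -0.00024061]), 'effort': array([ 1.78899205e-03, -4.16791105e+01, -2.45802355e+01,  6.35840274e-05,
        1.09407454e-02,  8.99209539e-06]), 'position': array([0.17015444, 0.54869442, 0.2304415 ]), 'ee_rot': array([-2.43935227e-04,  1.49838937e-01,  9.88709997e-01, -8.80293248e-04]), 'contact_force': array([0.44836153, 1.21499074, 0.67810028]), 'moment': array([ 0.02295865, -0.006658  ,  0.00568438]), 'width': 0.0856690365570264}
0.0187
scene 566.9407820954414 319.3583939785803 235.08969870367542 [[ 0.46700151  0.88421476 -0.00859354]
 [ 0.73390968 -0.39300162 -0.5540093 ]
 [-0.49324048  0.2524163  -0.83246612]] [-0.30504847 -0.27687407  1.41712774]
top 557.1810722501784 333.78770080074446 234.32624469397913 [[-0.01025458 -0.99980987 -0.01658502]
 [-0.9982995   0.01118809 -0.05720961]
 [ 0.05738429  0.01597016 -0.99822442]] [0.10803475 0.49438735 1.23568632]
wrist 395.79931780070314 316.1432098859867 239.28101997302244 [[ 0.29654709  0.95501723 -0.0013811 ]
 [ 0.91277186 -0.28300332  0.29454483]
 [ 0.28090453 -0.08860704 -0.95563667]] [-0.57383389 -0.03856975  0.37991021]
```

View pics/top0.png

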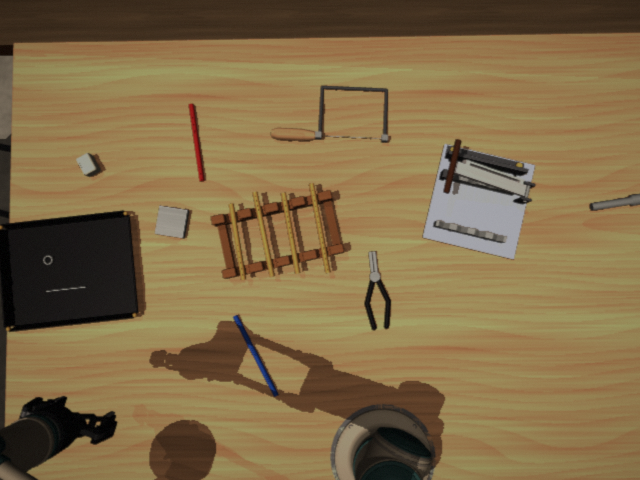

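View pics/scene0.png

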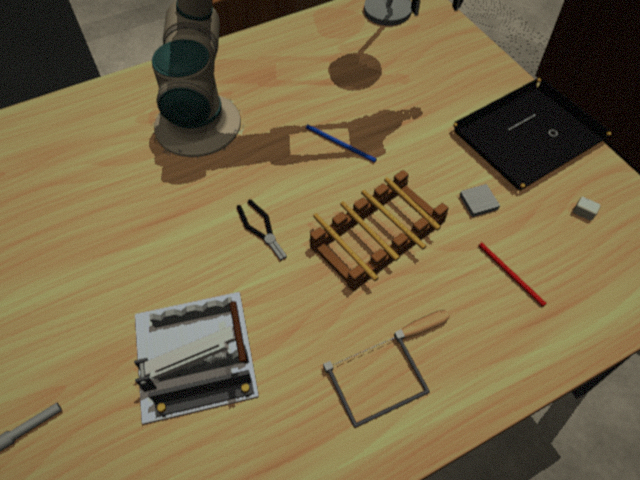

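View pics/wrist0.png

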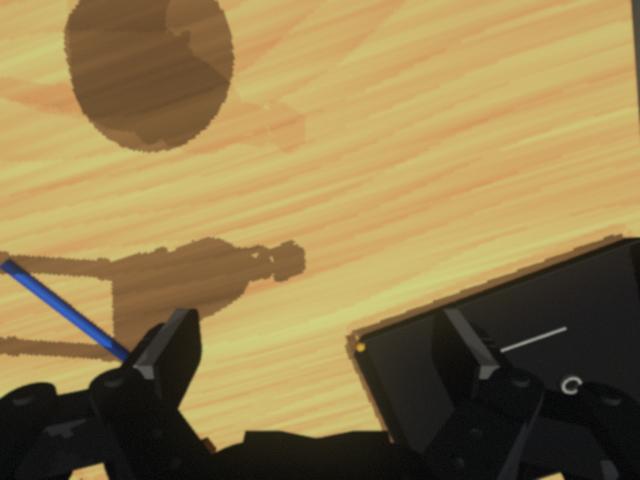

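The four brass rods in the rack are at top pixels (238,240), (264,234), (291,232) and (320,228). The look-alikes are the red rod (197,142) and the blue rod (255,355), plus a grey bar at (615,203). The fixture is at (478,200), with its wooden grip at (453,166) and its hinge on the right.

```bash
cat > h.py <<'E'
import numpy as np, cv2
from rig import manip, imaging, workorder
def xyz(d):
    z=d["range_z"].astype(float); v,u=np.mgrid[:480,:640]
    c=np.stack([(u-d["cx"])/d["fx"]*z,(v-d["cy"])/d["fy"]*z,z],-1)
    w=(c-d["t"])@d["R"]; w[z<=0]=np.nan; return w
def plane(d,uv,h):
    uv=np.atleast_2d(uv).astype(float)
    r=np.c_[(uv[:,0]-d["cx"])/d["fx"],(uv[:,1]-d["cy"])/d["fy"],np.ones(len(uv))]@d["R"]
    C=-d["R"].T@d["t"]; s=(h-C[2])/r[:,2]; return C+s[:,None]*r
def proj(d,X):
    c=np.atleast_2d(X)@d["R"].T+d["t"]; return np.c_[c[:,0]/c[:,2]*d["fx"]+d["cx"],c[:,1]/c[:,2]*d["fy"]+d["cy"]]
def brass(d):
    h=cv2.cvtColor(d["image"],cv2.COLOR_RGB2HSV); return h
def save(im,n,box=None,s=1):
    im=im[:,:,::-1]
    if box: im=im[box[1]:box[3],box[0]:box[2]]
    cv2.imwrite("pics/"+n,cv2.resize(im,None,fx=s,fy=s,interpolation=cv2.INTER_CUBIC))
def Rq(q): 
    from scipy.spatial.transform import Rotation as R
    return R.from_quat([q[1],q[2],q[3],q[0]])
E
python3 - <<'E'
from h import *
d=imaging.get_image("top"); w=xyz(d)
save(d["image"],"rk.png",(200,170,360,290),5); save(d["image"],"fx.png",(410,125,550,270),4)
s=imaging.get_image("scene"); save(s["image"],"fxs.png",(120,280,270,430),4); save(s["image"],"rks.png",(300,160,460,300),4)
h=cv2.cvtColor(d["image"],cv2.COLOR_RGB2HSV)
for p in [(238,240),(264,234),(291,232),(320,228),(226,245),(470,231),(500,215),(453,166),(490,160),(490,180),(520,150),(530,190),(300,300)]:
    print(p,h[p[1],p[0]],w[p[1],p[0]].round(4))
E
```

```text
(238, 240) [ 17 174 129] [0.4835 0.3122 0.0479]
(264, 234) [ 20 163 153] [0.4961 0.2552 0.0469]
(291, 232) [ 17 172 132] [0.4997 0.1957 0.0489]
(320, 228) [ 19 163 155] [0.5078 0.1322 0.0486]
(226, 245) [ 11 173 115] [0.4739 0.3441 0.0217]
(470, 231) [ 18  26 146] [ 0.4979 -0.1958  0.0423]
(500, 215) [120   9 168] [ 0.5353 -0.2717  0.008 ]
(453, 166) [  7 178  56] [ 0.6244 -0.1424  0.14  ]
(490, 160) [ 6 22 57] [ 0.6506 -0.2385  0.0607]
(490, 180) [ 30  21 159] [ 0.6    -0.2254  0.1056]
(520, 150) [ 19 119 157] [ 0.6834 -0.3224  0.0033]
(530, 190) [ 18 120 144] [ 0.5925 -0.3441 -0.0025]
(300, 300) [ 19 125 159] [0.3488 0.1806 0.0023]
```

View pics/rk.png

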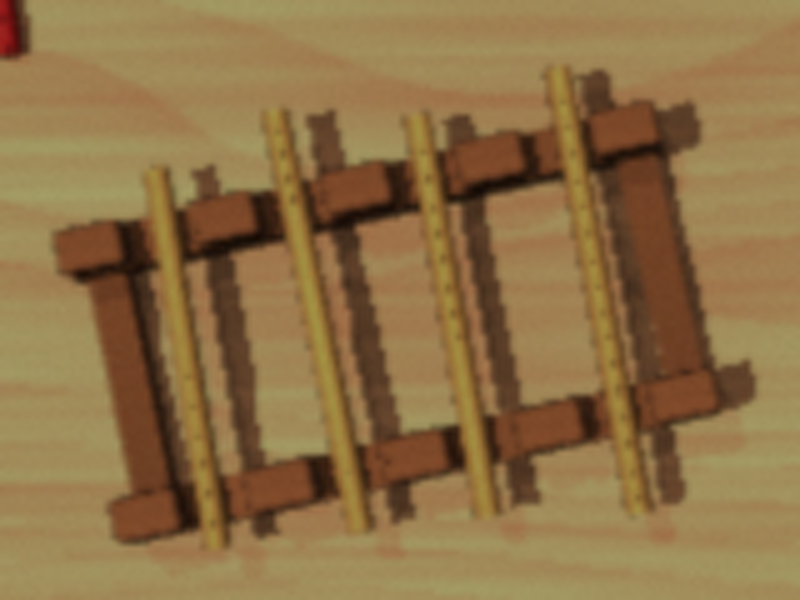

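View pics/fx.png

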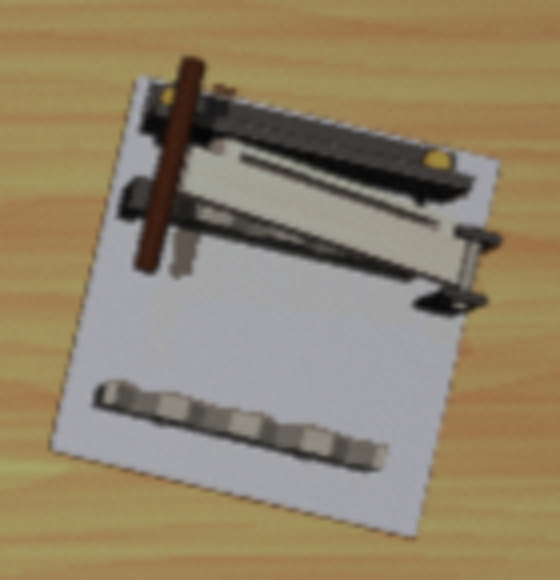

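View pics/fxs.png

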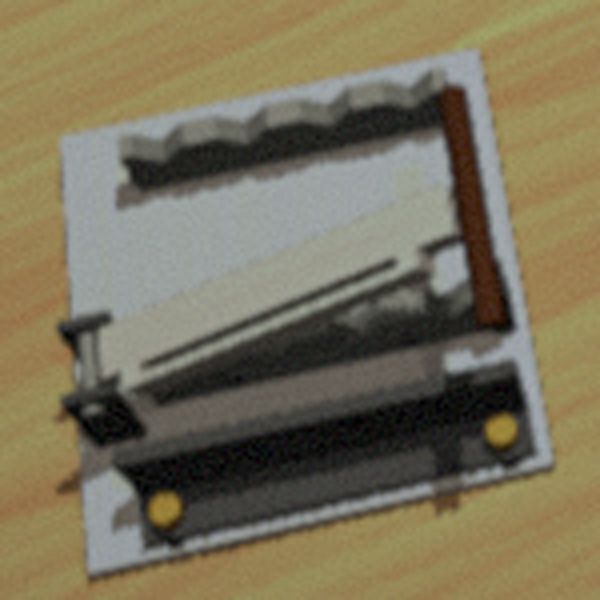

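```bash
cat >> h.py <<'E'
def rods(d,box=(200,160,360,300),h=0.041):
    hs=cv2.cvtColor(d["image"],cv2.COLOR_RGB2HSV)
    w=xyz(d)
    m=((hs[...,0]>=15)&(hs[...,0]<=28)&(hs[...,1]>140)&(w[...,2]>0.028)).astype(np.uint8)
    k=np.zeros_like(m); k[box[1]:box[3],box[0]:box[2]]=1; m*=k
    n,l,st,c=cv2.connectedComponentsWithStats(m)
    out=[]
    for i in range(1,n):
        if st[i,4]<60: continue
        v,u=np.where(l==i); P=plane(d,np.c_[u,v],h)[:,:2]
        mu=P.mean(0); U,S,V=np.linalg.svd(P-mu,full_matrices=False); a=V[0]*np.sign(V[0][0])
        t=(P-mu)@a; lo,hi=t.min(),t.max()
        out.append((mu+a*(lo+hi)/2,np.arctan2(a[1],a[0]),hi-lo,st[i,4]))
    return m,out
E
python3 - <<'E'
from h import *
d=imaging.get_image("top"); w=xyz(d)
pc=np.array([(140,76),(498,158),(414,537),(50,449)])/4+[410,125]
P=plane(d,pc,0.01)[:,:2]; print(P.round(4), np.linalg.norm(P-np.roll(P,-1,0),axis=1), P.mean(0))
for s in (0,1,2,3):
    e=np.roll(P,-1,0)[s]-P[s]; print(np.degrees(np.arctan2(e[1],e[0])))
m,o=rods(d)
for r in o: print(r[0].round(4),r[1].round(3),r[2].round(4),r[3])
hh=w[...,2]
# -x rail points
sel=(hh>0.03)&(hh<0.06); sel[:, :430]=0; sel[:218]=0; sel[250:]=0; sel[:,520:]=0
Q=w[sel]; print(len(Q),Q[:,:2].mean(0),Q[:,2].max())
r=cv2.minAreaRect(Q[:,:2].astype(np.float32)); print(r)
E
```

```text
[[ 0.6981 -0.1515]
 [ 0.6485 -0.3518]
 [ 0.4355 -0.2985]
 [ 0.487  -0.0965]] [0.20632585 0.2196189  0.20847701 0.21816058] [ 0.56728436 -0.2245642 ]
-103.8995872876029
165.96745442548647
75.69533829218572
-14.597043578403968
[0.5095 0.1346] 0.177 0.2004 487
[0.4974 0.2583] 0.2 0.1899 459
[0.499  0.1989] 0.17 0.1797 446
[0.4816 0.3162] 0.16 0.17 411
454 [ 0.49687439 -0.19567112] 0.05497036408272447
((0.4970867931842804, -0.1950887143611908), (0.1565457582473755, 0.014579646289348602), 76.05147552490234)
```

```bash
cat >> h.py <<'E'
from scipy.spatial.transform import Rotation as Ro, Slerp
FX=dict(o=np.array([0.550,-0.2086]),a=np.radians(-14.3))
def f2w(x,y,z,F=FX):
    c,s=np.cos(F["a"]),np.sin(F["a"]); return np.array([F["o"][0]+c*x-s*y,F["o"][1]+s*x+c*y,z])
def w2f(p,F=FX):
    c,s=np.cos(F["a"]),np.sin(F["a"]); q=np.asarray(p)[...,:2]-F["o"]; return np.stack([c*q[...,0]+s*q[...,1],-s*q[...,0]+c*q[...,1]],-1)
def down(jawang):
    # tool z down, tool y at world angle jawang
    y=np.array([np.cos(jawang),np.sin(jawang),0]); z=np.array([0,0,-1.]); return Ro.from_matrix(np.c_[np.cross(y,z),y,z])
def plan(p,R,n,jaw,start=None):
    s=manip.get_state(); p0,R0=(s["position"],Rq(s["ee_rot"])) if start is None else start
    p=np.asarray(p,float); sl=Slerp([0,1],Ro.concatenate([R0,R])); rows=[]
    for i in range(n):
        a,b=i/n,(i+1)/n; Ra=sl(a)
        t=Ra.inv().apply((p-p0)/n); r=(Ra.inv()*sl(b)).as_rotvec()
        rows.append([jaw,*t.round(4),*r.round(3)])
    print("delta world",(p-p0).round(4),"turn",(R0.inv()*R).as_rotvec().round(3),"step",np.linalg.norm(p-p0)/n)
    for i in (0,n-1): print([float(v) for v in rows[i]])
    return p,R
E
python3 - <<'E'
from h import *
a=FX["a"]
p,R=plan([0.55,-0.06,0.28],down(a+np.pi/2),24,0.0854)
E
```

```text
delta world [ 0.3797 -0.609   0.049 ] turn [-0.001 -0.    -0.051] step 0.0299744507698777
[0.0854, -0.0226, -0.0196, -0.002, -0.0, -0.0, -0.002]
[0.0854, -0.0216, -0.0206, -0.002, -0.0, -0.0, -0.002]
```

apply_moves(
  moves=[0.06, -0.0225, -0.0196, -0.003, 0, 0, -0.003, 0.06, -0.0225, -0.0196, -0.003, 0, 0, -0.003, 0.06, -0.0225, -0.0196, -0.003, 0, 0, -0.003, 0.06, -0.0225, -0.0196, -0.003, 0, 0, -0.003, 0.06, -0.0225, -0.0196, -0.003, 0, 0, -0.003, 0.06, -0.0225, -0.0196, -0.003, 0, 0, -0.003, 0.06, -0.0225, -0.0196, -0.003, 0, 0, -0.003, 0.06, -0.0225, -0.0196, -0.003, 0, 0, -0.003],
)

```text
clock: 0.97
position: [0.2995, 0.3445, 0.2533]
ee_rot: [-0.001, 0.132, 0.991, 0.0]
contact_force: [1.0, -0.1, -0.1]
width: 0.0603
```

apply_moves(
  moves=[0.06, -0.0225, -0.0196, -0.003, 0, 0, -0.003, 0.06, -0.0225, -0.0196, -0.003, 0, 0, -0.003, 0.06, -0.0225, -0.0196, -0.003, 0, 0, -0.003, 0.06, -0.0225, -0.0196, -0.003, 0, 0, -0.003, 0.06, -0.0225, -0.0196, -0.003, 0, 0, -0.003, 0.06, -0.0225, -0.0196, -0.003, 0, 0, -0.003, 0.06, -0.0225, -0.0196, -0.003, 0, 0, -0.003, 0.06, -0.0225, -0.0196, -0.003, 0, 0, -0.003],
)

```text
clock: 1.63
position: [0.4384, 0.1365, 0.2792]
ee_rot: [0.0, 0.119, 0.993, 0.001]
contact_force: [0.4, 0.7, 0.2]
width: 0.0594
```

```bash
python3 - <<'E'
from h import *
p,R=plan([0.55,-0.06,0.28],down(FX["a"]+np.pi/2),8,0.06)
E
```

```text
delta world [ 0.1116 -0.1965  0.0008] turn [0.003 0.    0.011] step 0.028245466526312178
[0.06, -0.0194, -0.0206, -0.0001, 0.0, 0.0, 0.001]
[0.06, -0.0196, -0.0204, -0.0001, 0.0, 0.0, 0.001]
```

apply_moves(
  moves=[0.06, -0.0195, -0.0205, 0, 0, 0, 0.001, 0.06, -0.0195, -0.0205, 0, 0, 0, 0.001, 0.06, -0.0195, -0.0205, 0, 0, 0, 0.001, 0.06, -0.0195, -0.0205, 0, 0, 0, 0.001, 0.06, -0.0195, -0.0205, 0, 0, 0, 0.001, 0.06, -0.0195, -0.0205, 0, 0, 0, 0.001, 0.06, -0.0195, -0.0205, 0, 0, 0, 0.001, 0.06, -0.0195, -0.0205, 0, 0, 0, 0.001],
)

```text
clock: 2.3
position: [0.5553, -0.0718, 0.2805]
ee_rot: [0.002, 0.124, 0.992, 0.002]
contact_force: [0.6, -0.7, -0.4]
width: 0.06
```

```bash
python3 - <<'E'
from h import *
d=imaging.get_image("wrist"); save(d["image"],"w1.png"); w=xyz(d)
hs=cv2.cvtColor(d["image"],cv2.COLOR_RGB2HSV)
t=imaging.get_image("top"); save(t["image"],"t1.png",(380,100,580,280),4)
np.savez("w1.npz",w=w)
p,R=plan(np.r_[0.592,-0.133,0.17],down(FX["a"]+np.pi/2),8,0.06)
E
```

```text
delta world [ 0.0351 -0.0586 -0.1097] turn [ 0.003  0.005 -0.003] step 0.016157185606652746
[0.06, -0.006, -0.006, 0.0137, 0.0, 0.001, -0.0]
[0.06, -0.0061, -0.006, 0.0137, 0.0, 0.001, -0.0]
```

View pics/w1.png

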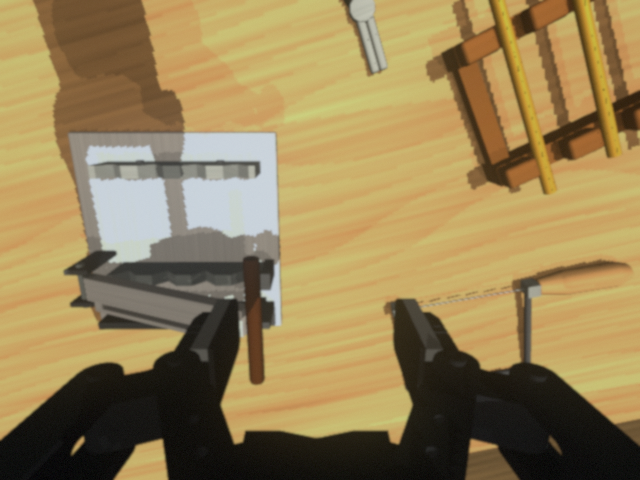

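```bash
python3 - <<'E'
from h import *
d=imaging.get_image("wrist"); w=xyz(d)
hs=cv2.cvtColor(d["image"],cv2.COLOR_RGB2HSV)
m=(hs[...,0]<12)&(hs[...,1]>130)&(hs[...,2]<110); m[:250]=0;m[390:]=0;m[:,:238]=0;m[:,275:]=0
P=w[m]; print(m.sum(),P.mean(0)); 
# ends in image
v,u=np.where(m); 
for rr in (v.min(),v.max()): print(rr,u[v==rr].mean(), np.nanmean(w[rr][m[rr]],0))
A=np.nanmean(w[v.min()+6][m[v.min()+6]],0); B=np.nanmean(w[v.max()-6][m[v.max()-6]],0); print("axis angle",np.degrees(np.arctan2(B[1]-A[1],B[0]-A[0])))
for q in [P.mean(0),A,B]: print("fix",w2f(q),q[2])
# rail -x
z=w[...,2]; s=(z>0.035)&(z<0.056); s[:150]=0; s[190:]=0; s[:,280:]=0
Q=w[s]; r=cv2.minAreaRect(Q[:,:2].astype(np.float32)); print(r, np.nanmax(Q[:,2])); print(w2f(np.array(r[0])))
fq=w2f(Q); print(np.percentile(fq,[1,50,99],axis=0))
# plate corners
pc=np.array([(277,131),(70,132),(281,326)])
C=plane(d,pc,0.010); print(C.round(4), w2f(C).round(4))
E
```

```text
25 [ 0.61506446 -0.13712225  0.14153894]
298 261.0 [ 0.60512166 -0.13142205  0.14066821]
331 256.0 [ 0.63091223 -0.14312661  0.14283514]
axis angle nan
fix [0.04539355 0.08533392] 0.14153893627279152
fix [0.03920132 0.08827036] 0.14133396224451725
fix [nan nan] nan
((0.4979822337627411, -0.1962144374847412), (0.15606418251991272, 0.012531558983027935), 75.63245391845703) 0.051794032808122385
[-0.05346526 -0.00084653]
[[-5.95951015e-02 -7.72179765e-02]
 [-5.41557609e-02 -6.70620056e-05]
 [-4.75799611e-02  7.68695056e-02]]
[[ 0.4888 -0.0971  0.01  ]
 [ 0.4376 -0.2986  0.01  ]
 [ 0.702  -0.1541  0.01  ]] [[-0.0869  0.093 ]
 [-0.0866 -0.115 ]
 [ 0.1338  0.0903]]<stdin>:9: RuntimeWarning: Mean of empty slice
```

apply_moves(
  moves=[0.05, -0.006, -0.006, 0.0137, 0, 0.001, 0, 0.05, -0.006, -0.006, 0.0137, 0, 0.001, 0, 0.05, -0.006, -0.006, 0.0137, 0, 0.001, 0, 0.05, -0.006, -0.006, 0.0137, 0, 0.001, 0, 0.05, -0.006, -0.006, 0.0137, 0, 0.001, 0, 0.05, -0.006, -0.006, 0.0137, 0, 0.001, 0, 0.05, -0.006, -0.006, 0.0137, 0, 0.001, 0, 0.05, -0.006, -0.006, 0.0137, 0, 0.001, 0],
)

```text
clock: 3.12
position: [0.5884, -0.1212, 0.171]
ee_rot: [-0.0, 0.122, 0.993, 0.006]
contact_force: [-0.3, 0.0, -0.3]
width: 0.0497
```

```bash
sed -i 's/0.550,-0.2086/0.5505,-0.2088/' h.py; python3 - <<'E'
from h import *
p,R=plan(f2w(.022,.086,.117),down(FX["a"]+np.pi/2),4,0.04)
d=imaging.get_image("wrist"); save(d["image"],"w2.png")
E
```

```text
delta world [ 0.0046 -0.0097 -0.054 ] turn [ 0.011 -0.002  0.005] step 0.013757274533706556
[0.04, -0.0017, -0.0022, 0.0135, 0.003, -0.0, 0.001]
[0.04, -0.0017, -0.0021, 0.0135, 0.003, -0.0, 0.001]
```

View pics/w2.png

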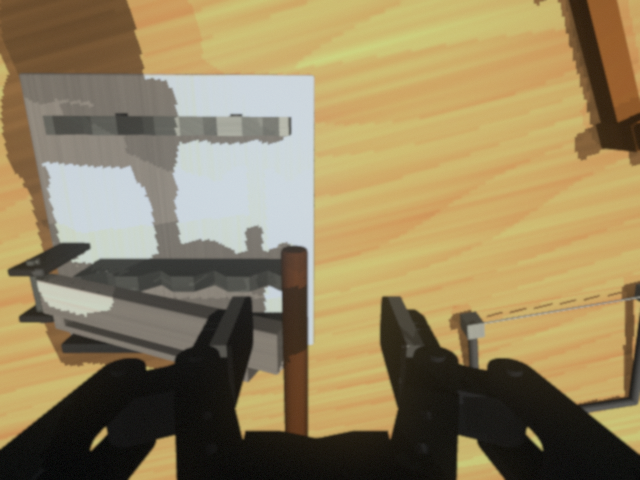

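```bash
python3 - <<'E'
from h import *
d=imaging.get_image("wrist")
print(proj(d,[f2w(.022,.086,.135),f2w(-.001,.086,.135),f2w(.043,.086,.135),f2w(.067,.086,.135),f2w(.022,.086,.117)]))
s=manip.get_state(); print(proj(d,s["position"]))
w=xyz(d); 
for v in (255,280,300,330,350): print(w2f(w[v,294]),w[v,294,2])
E
```

```text
[[301.21229091 294.62412359]
 [300.90013474 249.67196626]
 [301.47903067 333.03607585]
 [301.76456336 374.15431179]
 [302.0851042  280.24468663]]
[[318.32356733 312.67689168]]
[-0.00024463  0.08299153] 0.14046485340631887
[0.01163348 0.08289696] 0.14147551232638786
[0.02134997 0.08282167] 0.14235022069560738
[0.03680649 0.08266354] 0.1428514246534696
[0.04770284 0.08253707] 0.14285668250820846
```

apply_moves(
  moves=[0.04, -0.0017, -0.0028, 0.0135, 0.002, 0, 0, 0.04, -0.0017, -0.0028, 0.0135, 0.002, 0, 0, 0.04, -0.0017, -0.0028, 0.0135, 0.002, 0, 0, 0.04, -0.0017, -0.0028, 0.0135, 0.002, 0, 0, 0.0, 0, 0, 0, 0, 0, 0, 0.0, 0, 0, 0, 0, 0, 0, 0.0, 0, 0, 0, 0, 0, 0, 0.0, 0, 0, 0, 0, 0, 0],
  newtons=40,
)

```text
clock: 3.88
position: [0.5897, -0.1324, 0.1205]
ee_rot: [-0.001, 0.118, 0.993, -0.004]
contact_force: [0.8, 1.0, -3.5]
width: 0.0113
```

```bash
python3 - <<'E'
from h import *
d=imaging.get_image("wrist"); save(d["image"],"w3.png")
s=manip.get_state(); print(s["width"],w2f(s["position"]),s["position"][2])
R=Rq(s["ee_rot"]); th=0.39
# arc steps in tool axes
for t2 in np.arange(0.39,2.0,0.1):
    D=np.array([0,195*(np.cos(t2+.1)-np.cos(t2)),195*(np.sin(t2+.1)-np.sin(t2))])/1000
    wv=f2w(*D)-f2w(0,0,0); print(t2.round(2),R.inv().apply(wv).round(4))
E
```

```text
0.011488213856398373 [0.01907048 0.08368587] 0.12058844226990348
0.39 [ 0.0001 -0.0084 -0.0176]
0.49 [ 0.0001 -0.0101 -0.0166]
0.59 [ 0.0001 -0.0118 -0.0155]
0.69 [ 0.0002 -0.0133 -0.0143]
0.79 [ 0.0002 -0.0146 -0.0129]
0.89 [ 0.0002 -0.0158 -0.0114]
0.99 [ 0.0002 -0.0169 -0.0097]
1.09 [ 0.0002 -0.0178 -0.008 ]
1.19 [ 0.0002 -0.0185 -0.0062]
1.29 [ 0.0002 -0.019  -0.0043]
1.39 [ 0.0002 -0.0193 -0.0024]
1.49 [ 0.0002 -0.0195 -0.0005]
1.59 [ 0.0002 -0.0194  0.0015]
1.69 [ 0.0002 -0.0192  0.0034]
1.79 [ 0.0002 -0.0187  0.0053]
1.89 [ 0.0002 -0.0181  0.0072]
1.99 [ 0.0002 -0.0173  0.0089]
```

View pics/w3.png

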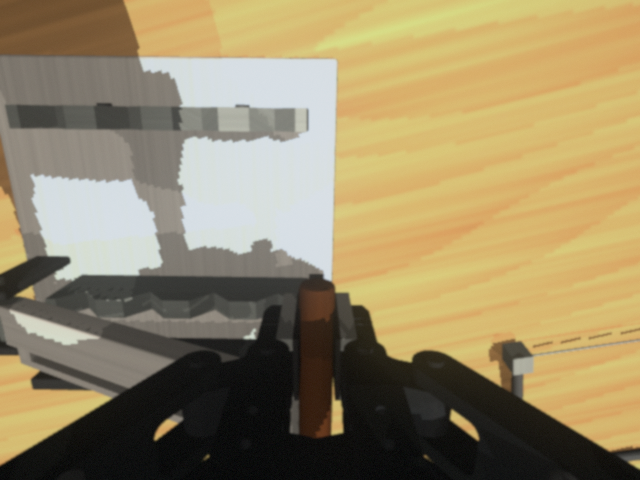

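apply_moves(
  moves=[0, 0, -0.0084, -0.0176, 0, 0, 0, 0, 0, -0.0101, -0.0166, 0, 0, 0, 0, 0, -0.0118, -0.0155, 0, 0, 0, 0, 0, -0.0133, -0.0143, 0, 0, 0, 0, 0, -0.0146, -0.0129, 0, 0, 0, 0, 0, -0.0158, -0.0114, 0, 0, 0, 0, 0, -0.0169, -0.0097, 0, 0, 0, 0, 0, -0.0178, -0.008, 0, 0, 0],
)

```text
clock: 4.6
position: [0.5639, -0.2333, 0.2293]
ee_rot: [-0.001, 0.116, 0.993, -0.0]
contact_force: [2.5, 0.6, -7.3]
width: 0.0112
```

```bash
cat >> h.py <<'E'
def arc():
    s=manip.get_state(); R=Rq(s["ee_rot"]); p=s["position"]; g=p-R.apply([0,0,1])*manip.pinch_z
    f=w2f(g); th=np.arctan2(g[2]-.06,f[1]+.095); rad=np.hypot(g[2]-.06,f[1]+.095)
    print("theta",th,"rad",rad,"fx",f,"F",s["contact_force"],"w",s["width"]); return th,R
E
python3 - <<'E'
from h import *
arc(); s=manip.get_state(); print(Rq(s["ee_rot"]).as_matrix().round(3))
E
```

```text
theta 1.1928142879061774 rad 0.20222657099476885 fx [ 0.01907169 -0.02036915] F [ 2.47869171  0.58214433 -7.33377186] w 0.011232148926562782
[[-0.973  0.231 -0.002]
 [ 0.231  0.973 -0.   ]
 [ 0.002 -0.001 -1.   ]]
```

apply_moves(
  moves=[0, 0, -0.0165, -0.0056, 0, 0, 0, 0, 0, -0.017, -0.004, 0, 0, 0, 0, 0, -0.0173, -0.0024, 0, 0, 0, 0, 0, -0.0175, -0.0008, 0, 0, 0, 0, 0, -0.0175, 0.0008, 0, 0, 0, 0, 0, -0.0173, 0.0024, 0, 0, 0, 0, 0, -0.017, 0.004, 0, 0, 0, 0, 0, -0.0165, 0.0055, 0, 0, 0],
)

```text
clock: 5.27
position: [0.5343, -0.351, 0.2414]
ee_rot: [0.005, 0.115, 0.993, 0.015]
contact_force: [-2.0, 1.7, 5.8]
width: 0.0111
```

```bash
python3 - <<'E'
from h import *
arc()
d=imaging.get_image("top"); save(d["image"],"t2.png",(400,80,600,280),3)
d=imaging.get_image("scene"); save(d["image"],"s2.png")
E
```

```text
theta 1.8033235177644416 rad 0.205593645615402 fx [ 0.0193459  -0.14237647] F [-2.01907613  1.65154641  5.82691218] w 0.011054629752464414
```

View pics/s2.png

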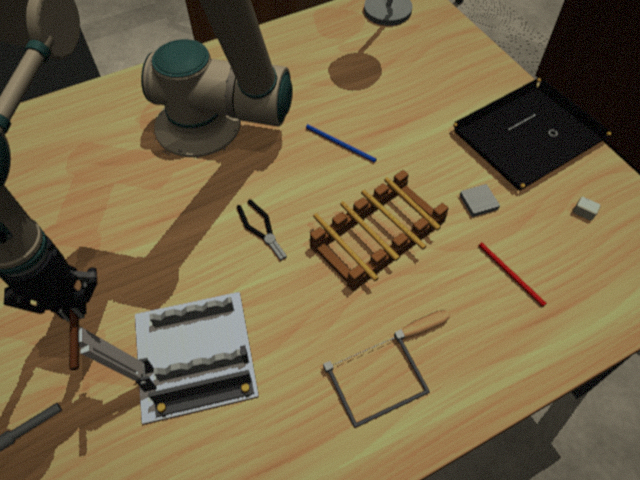

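apply_moves(
  moves=[0, 0, -0.014, 0.005, 0, 0, 0, 0, 0, -0.01, 0.005, 0, 0, 0, 0, 0, 0, 0, 0, 0, 0, 0.03, 0, 0, 0, 0, 0, 0, 0.03, 0, 0, 0, 0, 0, 0, 0.03, 0, 0, -0.03, 0, 0, 0, 0.03, 0, 0, -0.03, 0, 0, 0, 0.03, 0, 0, -0.02, 0, 0, 0],
)

```text
clock: 6.03
position: [0.5257, -0.3741, 0.3086]
ee_rot: [0.001, 0.114, 0.993, 0.018]
contact_force: [0.5, -1.1, 0.9]
width: 0.03
```

```bash
python3 - <<'E'
from h import *
arc()
d=imaging.get_image("top"); save(d["image"],"t3.png",(400,80,600,280),3)
m,o=rods(d)
for r in o: print(r[0].round(4),r[1].round(3),r[2].round(4),r[3])
E
```

```text
theta 1.8337926020752597 rad 0.27681757746109015 fx [ 0.01684215 -0.16696564] F [ 0.46483799 -1.14547233  0.889428  ] w 0.02997530118875534
[0.5095 0.1346] 0.178 0.2004 483
[0.4974 0.2583] 0.201 0.1899 456
[0.499  0.1988] 0.171 0.1797 443
[0.4816 0.3162] 0.162 0.17 406
```

View pics/t3.png

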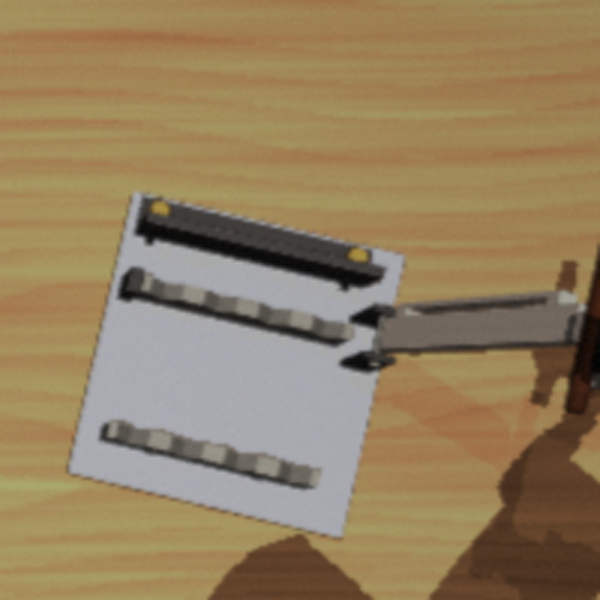

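```bash
python3 - <<'E'
from h import *
d=imaging.get_image("top"); w=xyz(d); z=w[...,2]
k=np.zeros(z.shape,bool); k[140:255,428:520]=1
f=w2f(w)
for name,zl,zh,xl,xh in [("rail-",.038,.055,-.07,-.04),("rail+",.038,.055,.04,.07),("stop",.056,.068,.075,.14),("stopface",.02,.055,.075,.14)]:
    s=k&(z>zl)&(z<zh)&(f[...,0]>xl)&(f[...,0]<xh)&(abs(f[...,1])<.09)
    Q=f[s]; r=cv2.minAreaRect((w[s][:,:2]).astype(np.float32))
    print(name,s.sum(),np.percentile(Q,[2,50,98],axis=0).round(4).tolist(),r[0],r[1],r[2],w2f(np.array(r[0])).round(4))
    if name.startswith("rail"):
        # per notch: deepest positions
        pass
# brightness edge of stop: sample along fixture x at top plane? print value profile at y=0,±.05 on plane z=.061
g=cv2.cvtColor(d["image"],cv2.COLOR_RGB2GRAY)
for y in (-.05,0,.05):
    xs=np.arange(.07,.125,.003); uv=proj(d,[f2w(x,y,.061) for x in xs]); print(y,[(round(x,3),int(g[int(round(b)),int(round(a))])) for x,(a,b) in zip(xs,uv)])
E
```

```text
rail- 395 [[-0.0608, -0.0753], [-0.055, 0.0011], [-0.0488, 0.0757]] (0.49738943576812744, -0.19538185000419617) (0.15633949637413025, 0.012695706449449062) 75.53077697753906 [-0.0548 -0.0001]
rail+ 447 [[0.0481, -0.0755], [0.0545, 0.0064], [0.0618, 0.0884]] (0.6029914021492004, -0.21973389387130737) (0.17426539957523346, 0.020412079989910126) 74.19915771484375 [0.0536 0.0024]
stop 301 [[0.0959, -0.0672], [0.1, 0.0068], [0.1046, 0.0843]] (0.649909496307373, -0.2254459261894226) (0.1589660346508026, 0.009957188740372658) 75.52922821044922 [0.1004 0.0084]
stopface 381 [[0.0955, -0.0749], [0.0969, 0.0087], [0.1227, 0.0872]] (0.6579251289367676, -0.23291867971420288) (0.17045927047729492, 0.02950073592364788) 75.81353759765625 [0.1101 0.0032]
-0.05 [(np.float64(0.07), 169), (np.float64(0.073), 168), (np.float64(0.076), 167), (np.float64(0.079), 168), (np.float64(0.082), 167), (np.float64(0.085), 89), (np.float64(0.088), 32), (np.float64(0.091), 14), (np.float64(0.094), 19), (np.float64(0.097), 38), (np.float64(0.1), 58), (np.float64(0.103), 63), (np.float64(0.106), 62), (np.float64(0.109)
[... 407 characters left out ...]
.1), 65), (np.float64(0.103), 63), (np.float64(0.106), 55), (np.float64(0.109), 63), (np.float64(0.112), 66), (np.float64(0.115), 91), (np.float64(0.118), 138), (np.float64(0.121), 140), (np.float64(0.124), 140)]
0.05 [(np.float64(0.07), 171), (np.float64(0.073), 170), (np.float64(0.076), 170), (np.float64(0.079), 170), (np.float64(0.082), 170), (np.float64(0.085), 142), (np.float64(0.088), 20), (np.float64(0.091), 11), (np.float64(0.094), 11), (np.float64(0.097), 56), (np.float64(0.1), 64), (np.float64(0.103), 63), (np.float64(0.106), 58), (np.float64(0.109), 63), (np.float64(0.112), 61), (np.float64(0.115), 134), (np.float64(0.118), 134), (np.float64(0.121), 137), (np.float64(0.124), 149)]
```

```bash
sed -i 's/np.radians(-14.3)/np.radians(-14.4)/' h.py; python3 - <<'E'
from h import *
s=plan([0.518,-0.07,0.29],down(-.04+np.pi/2),8,0.04)
plan([0.5095,0.1346,0.085],down(.178+np.pi/2),8,0.04,s)
E
```

```text
delta world [-0.009   0.3052 -0.0212] turn [ 0.031  0.007 -0.189] step 0.03826041644746491
[0.04, 0.0098, 0.0368, 0.0038, 0.004, 0.001, -0.024]
[0.04, 0.0036, 0.038, 0.0028, 0.004, 0.001, -0.024]
delta world [-0.0085  0.2046 -0.205 ] turn [ 0.     0.    -0.218] step 0.03621947205923907
[0.04, 0.0021, 0.0255, 0.0256, 0.0, 0.0, -0.027]
[0.04, -0.0028, 0.0254, 0.0256, 0.0, 0.0, -0.027]
```

apply_moves(
  moves=[0.04, 0.0095, 0.037, 0.0035, 0.004, 0.001, -0.024, 0.04, 0.0087, 0.037, 0.003, 0.004, 0.001, -0.024, 0.04, 0.0078, 0.037, 0.003, 0.004, 0.001, -0.024, 0.04, 0.007, 0.037, 0.003, 0.004, 0.001, -0.024, 0.04, 0.006, 0.037, 0.003, 0.004, 0.001, -0.024, 0.04, 0.005, 0.038, 0.003, 0.004, 0.001, -0.024, 0.04, 0.0045, 0.038, 0.003, 0.004, 0.001, -0.024, 0.04, 0.0036, 0.038, 0.003, 0.004, 0.001, -0.024],
)

```text
clock: 6.8
position: [0.5172, -0.0655, 0.2809]
ee_rot: [-0.002, 0.018, 1.0, -0.002]
contact_force: [1.5, 0.3, -0.6]
width: 0.0399
```

```bash
python3 - <<'E'
from h import *
plan([0.5095,0.1346,0.085],down(.178+np.pi/2),8,0.04)
E
```

```text
delta world [-0.0077  0.2001 -0.1959] turn [-0.005 -0.004 -0.214] step 0.035015542658229794
[0.04, 0.0018, 0.0251, 0.0244, -0.001, -0.001, -0.027]
[0.04, -0.0028, 0.0249, 0.0245, -0.001, -0.001, -0.027]
```

apply_moves(
  moves=[0.04, 0.0018, 0.025, 0.0245, -0.001, -0.001, -0.027, 0.04, 0.0012, 0.025, 0.0245, -0.001, -0.001, -0.027, 0.04, 0.0005, 0.025, 0.0245, -0.001, -0.001, -0.027, 0.04, 0, 0.025, 0.0245, -0.001, -0.001, -0.027, 0.04, -0.0008, 0.025, 0.0245, -0.001, -0.001, -0.027, 0.04, -0.0015, 0.025, 0.0245, -0.001, -0.001, -0.027, 0.04, -0.002, 0.025, 0.0245, -0.001, -0.001, -0.027, 0.04, -0.0028, 0.025, 0.0245, -0.001, -0.001, -0.027],
)

```text
clock: 7.47
position: [0.5036, 0.1516, 0.0768]
ee_rot: [0.007, -0.101, 0.995, 0.001]
contact_force: [0.5, 0.2, 0.3]
width: 0.0401
```

```bash
python3 - <<'E'
from h import *
plan([0.5095,0.1346,0.0225],down(.178+np.pi/2),5,0.04)
d=imaging.get_image("wrist"); save(d["image"],"w4.png")
E
```

```text
delta world [ 0.0059 -0.017  -0.0543] turn [0.002 0.015 0.025] step 0.011446791110216096
[0.04, -0.0003, -0.0036, 0.0109, 0.0, 0.003, 0.005]
[0.04, -0.0005, -0.0036, 0.0109, 0.0, 0.003, 0.005]
```

View pics/w4.png

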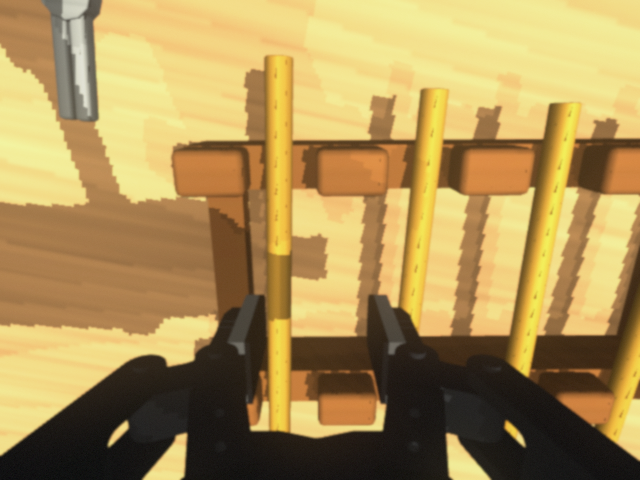

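Rod 4 lies between the fingers, left of centre at (279,290), because the arm overshot 17 mm. I'll correct sideways first, then go down.

apply_moves(
  moves=[0.04, 0, -0.0055, 0, 0, 0.003, 0.008, 0.04, 0, -0.0055, 0, 0, 0.003, 0.008, 0.04, 0, -0.0055, 0.006, 0, 0.003, 0.006, 0.04, -0.001, 0, 0.009, 0, 0.003, 0, 0.04, -0.001, 0, 0.009, 0, 0.003, 0, 0.04, 0, 0, 0.009, 0, 0, 0, 0.04, 0, 0, 0.009, 0, 0, 0, 0.04, 0, 0, 0, 0, 0, 0],
)

```text
clock: 8.18
position: [0.5036, 0.1363, 0.0247]
ee_rot: [-0.006, -0.09, 0.996, 0.002]
contact_force: [-0.6, -0.0, -0.5]
width: 0.0401
```

```bash
python3 - <<'E'
from h import *
plan([0.5095,0.1346,0.0225],down(.178+np.pi/2),2,0.04)
E
```

```text
delta world [ 0.0059 -0.0017 -0.0022] turn [ 0.004 -0.012  0.002] step 0.003273870521776251
[0.04, -0.0028, -0.0014, 0.001, 0.002, -0.006, 0.001]
[0.04, -0.0028, -0.0014, 0.0011, 0.002, -0.006, 0.001]
```

apply_moves(
  moves=[0.04, -0.0028, -0.0014, 0.001, 0.002, -0.006, 0.001, 0.04, -0.0028, -0.0014, 0.001, 0.002, -0.006, 0.001, 0, 0, 0, 0, 0, 0, 0, 0, 0, 0, 0, 0, 0, 0, 0, 0, 0, 0, 0, 0, 0, 0, 0, 0, 0, 0, 0, 0, 0, 0, 0, 0, 0, 0, 0, 0, 0, 0, -0.01, 0, 0, 0],
  newtons=60,
)

```text
clock: 8.85
position: [0.5087, 0.134, 0.0312]
ee_rot: [-0.002, -0.089, 0.996, 0.0]
contact_force: [-0.7, 0.1, -2.3]
width: 0.01
```

```bash
cat >> h.py <<'E'
STOP=0.096
def rel(L):
    """grasp offset along the rod assumed from last measured rod"""
E
python3 - <<'E'
from h import *
s=manip.get_state(); g=s["position"][:2]; print(s["position"],s["width"])
# target above notch1
FXa=FX["a"]
s1=plan([0.505,0.10,0.17],down(0.1+np.pi/2),4,0)
t=f2w(STOP-.1-.006,-.06,.12); print("tgt",t)
plan(t,down(FXa+np.pi/2),10,0,s1)
E
```

```text
[0.50867029 0.13396011 0.03117917] 0.009984219220417067
delta world [-0.0037 -0.034   0.1388] turn [ 0.    -0.003  0.078] step 0.03574036716430627
[0.0, 0.0025, -0.0082, -0.0347, 0.0, -0.001, 0.019]
[0.0, 0.0019, -0.0083, -0.0347, 0.0, -0.001, 0.019]
tgt [ 0.52589278 -0.26442809  0.12      ]
delta world [ 0.0209 -0.3644 -0.05  ] turn [0.    0.    0.351] step 0.03684349894012582
[0.0, 0.0016, -0.0365, 0.005, 0.0, 0.0, 0.035]
[0.0, -0.0099, -0.0351, 0.005, 0.0, 0.0, 0.035]
```

apply_moves(
  moves=[0, 0, 0, -0.03, 0, 0, 0, 0, 0, 0, -0.03, 0, 0, 0, 0, 0, 0, -0.03, 0, 0, 0.02, 0, 0.002, -0.02, -0.01, 0, 0, 0.03, 0, 0.001, -0.03, 0, 0, 0, 0.035, 0, 0.001, -0.03, 0, 0, 0, 0.035, 0, 0, -0.03, 0, 0, 0, 0.035, 0, -0.001, -0.03, 0, 0, 0, 0.035],
)

```text
clock: 9.52
position: [0.5182, -0.0039, 0.1434]
ee_rot: [0.002, 0.005, 1.0, 0.001]
contact_force: [0.7, -0.3, -2.6]
width: 0.0097
```

```bash
python3 - <<'E'
from h import *
s=manip.get_state(); print(s["width"])
t=f2w(STOP-.1-.006,-.06,.12); plan(t,down(FX["a"]+np.pi/2),8,0)
d=imaging.get_image("wrist"); save(d["image"],"w5.png")
E
```

```text
0.00972838104329448
delta world [ 0.0077 -0.2605 -0.0234] turn [0.003 0.003 0.242] step 0.03270953349454573
[0.0, -0.0013, -0.0326, 0.0029, 0.0, 0.0, 0.03]
[0.0, -0.0081, -0.0316, 0.0029, 0.0, 0.0, 0.03]
```

View pics/w5.png

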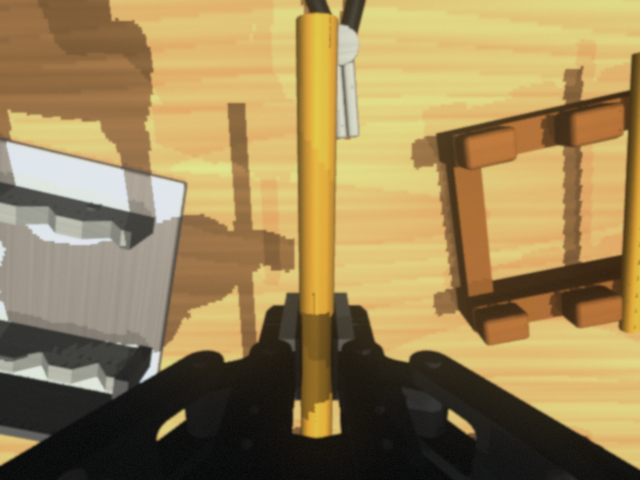

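apply_moves(
  moves=[0, -0.001, -0.032, 0.003, 0, 0, 0.03, 0, -0.002, -0.032, 0.003, 0, 0, 0.03, 0, -0.003, -0.032, 0.003, 0, 0, 0.03, 0, -0.004, -0.032, 0.003, 0, 0, 0.03, 0, -0.005, -0.032, 0.003, 0, 0, 0.03, 0, -0.006, -0.03, 0.003, 0, 0, 0.03, 0, -0.006, -0.022, 0.003, 0, 0, 0.03, 0, -0.006, -0.01, 0.002, 0, 0, 0.02],
)

```text
clock: 10.23
position: [0.5272, -0.2437, 0.1265]
ee_rot: [0.005, 0.126, 0.992, -0.001]
contact_force: [0.4, 0.6, -2.2]
width: 0.0096
```

```bash
python3 - <<'E'
from h import *
s=manip.get_state(); print(s["width"])
t=f2w(STOP-.1-.006,-.06,.06); plan(t,down(FX["a"]+np.pi/2),6,0)
d=imaging.get_image("wrist"); save(d["image"],"w6.png")
d=imaging.get_image("top"); save(d["image"],"t6.png",(400,80,600,280),3)
E
```

```text
0.009591775462152636
delta world [-0.0013 -0.0207 -0.0665] turn [-0.002  0.011 -0.001] step 0.011607605771508303
[0.0, -0.0005, -0.0034, 0.0111, -0.0, 0.002, -0.0]
[0.0, -0.0006, -0.0034, 0.0111, -0.0, 0.002, -0.0]
```

View pics/w6.png

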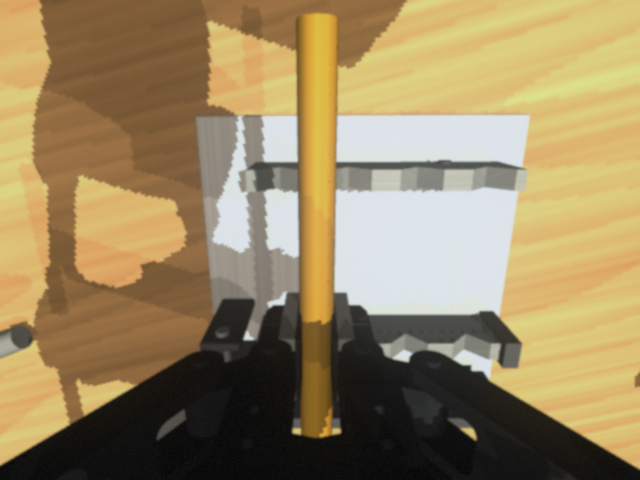

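View pics/t6.png

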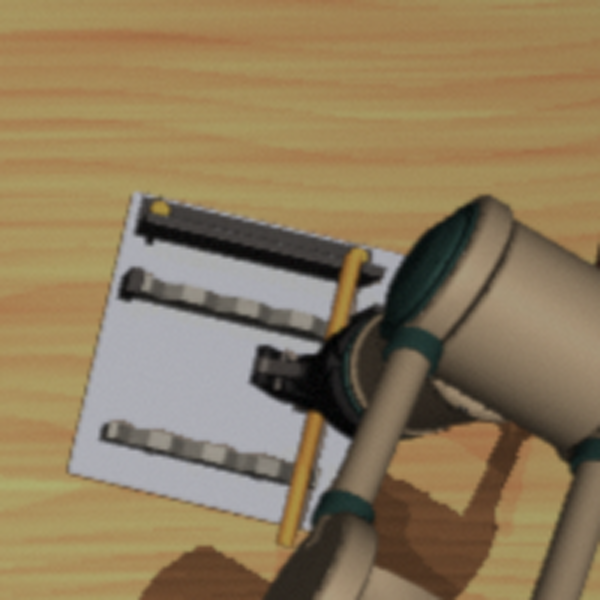

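```bash
python3 - <<'E'
from h import *
d=imaging.get_image("top"); w=xyz(d); z=w[...,2]; f=w2f(w)
# arm/gripper surface points near the bar location, in fixture coordinates
s=(z>.12)&(f[...,1]<-.05)&(f[...,1]>-.35)&(abs(f[...,0])<.25)
for y in np.arange(-.35,-.05,.03):
    k=s&(f[...,1]>=y)&(f[...,1]<y+.03); 
    if k.sum(): print(round(y,2),k.sum(),"x",f[k][:,0].min().round(3),f[k][:,0].max().round(3),"z",z[k].min().round(3),z[k].max().round(3))
S=imaging.get_image("scene"); save(S["image"],"s6.png",(0,150,320,450),2)
E
```

```text
-0.2 13 x 0.085 0.11 z 0.244 0.248
-0.17 89 x 0.084 0.111 z 0.24 0.252
-0.11 470 x -0.08 0.009 z 0.221 0.536
-0.08 2141 x -0.165 0.014 z 0.296 0.591
```

View pics/s6.png

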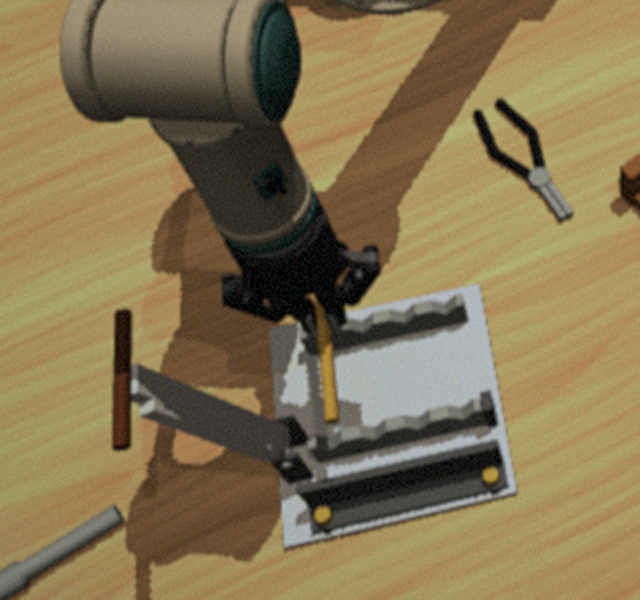

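The rod is held straight over the fixture, and the bar's grip is clear of the gripper.

apply_moves(
  moves=[0, -0.001, -0.007, 0, 0, 0.003, 0, 0, -0.001, -0.007, 0, 0, 0.003, 0, 0, -0.001, -0.006, 0.008, 0, 0.002, 0, 0, 0, 0, 0.012, 0, 0.002, 0, 0, 0, 0, 0.015, 0, 0, 0, 0, 0, 0, 0.015, 0, 0, 0, 0, 0, 0, 0.01, 0, 0, 0, 0, 0, 0, 0.005, 0, 0, 0],
)

```text
clock: 11.1
position: [0.5258, -0.255, 0.0576]
ee_rot: [-0.0, 0.12, 0.993, 0.001]
contact_force: [-0.7, 0.3, -1.7]
width: 0.01
```

```bash
python3 - <<'E'
from h import *
s=manip.get_state(); print(s["width"],w2f(s["position"]))
t=f2w(STOP-.1-.006,-.06,.0273); plan(t,down(FX["a"]+np.pi/2),5,0)
d=imaging.get_image("wrist"); save(d["image"],"w7.png")
E
```

```text
0.009996437812965026 [-0.01243039 -0.05090259]
delta world [ 0.0001 -0.0094 -0.0303] turn [ 0.003 -0.     0.011] step 0.006353589150490921
[0.0, -0.0005, -0.0018, 0.0061, 0.001, -0.0, 0.002]
[0.0, -0.0005, -0.0018, 0.0061, 0.001, -0.0, 0.002]
```

View pics/w7.png

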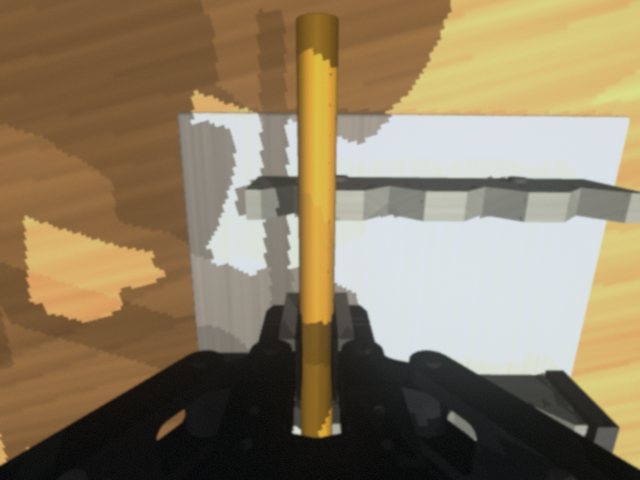

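apply_moves(
  moves=[0, 0, -0.004, 0, 0, 0, 0.003, 0, 0, -0.004, 0, 0, 0, 0.003, 0, 0, -0.002, 0, 0, 0, 0.002, 0, 0, 0, 0.004, 0, 0, 0, 0, 0, 0, 0.005, 0, 0, 0, 0, 0, 0, 0.003, 0, 0, 0, 0, 0, 0, 0, 0, 0, 0, 0, 0, 0, 0, 0, 0, 0],
)

```text
clock: 11.82
position: [0.5235, -0.2658, 0.0446]
ee_rot: [0.0, 0.124, 0.992, 0.001]
contact_force: [0.3, 0.6, -2.4]
width: 0.0097
```

```bash
python3 - <<'E'
from h import *
s=manip.get_state(); print(s["width"],w2f(s["position"]))
t=f2w(STOP-.1-.006,-.06,.0273); plan(t,down(FX["a"]+np.pi/2),5,0)
E
```

```text
0.009683733196557206 [-0.01200625 -0.06197885]
delta world [ 0.0024  0.0014 -0.0173] turn [ 0.003 -0.     0.002] step 0.00349871398828074
[0.0, -0.0004, 0.0004, 0.0035, 0.001, -0.0, 0.0]
[0.0, -0.0004, 0.0004, 0.0035, 0.001, -0.0, 0.0]
```

apply_moves(
  moves=[0, 0, 0.001, 0.004, 0.001, 0, 0, 0, 0, 0, 0.004, 0.001, 0, 0, 0, 0, 0, 0.004, 0, 0, 0, 0, 0, 0, 0.004, 0, 0, 0, 0, 0, 0, 0.003, 0, 0, 0, 0, 0, 0, 0, 0, 0, 0, 0, 0, 0, 0, 0, 0, 0, 0, 0, 0, 0, 0, 0, 0],
)

```text
clock: 12.48
position: [0.5245, -0.265, 0.0262]
ee_rot: [0.001, 0.124, 0.992, -0.001]
contact_force: [-1.2, -0.1, -0.2]
width: 0.0099
```

```bash
python3 - <<'E'
from h import *
s=manip.get_state(); print(s["width"],w2f(s["position"]),s["position"][2],s["contact_force"])
d=imaging.get_image("wrist"); save(d["image"],"w8.png")
E
```

```text
0.009917860761110701 [-0.01122931 -0.06094046] 0.026213675097333175 [-1.24245065 -0.09086871 -0.18547508]
```

View pics/w8.png

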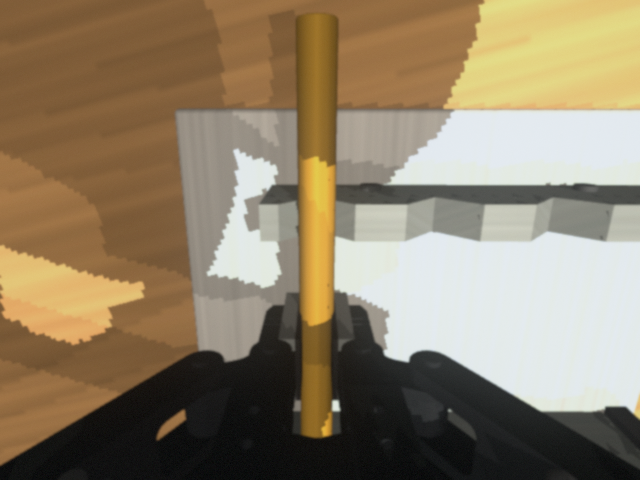

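apply_moves(
  moves=[0.022, 0, 0, 0, 0, 0, 0, 0.022, 0, 0, 0, 0, 0, 0, 0.022, 0, 0, 0, 0, 0, 0, 0, 0, 0, 0, 0, 0, 0, 0, 0, 0, 0, 0, 0, 0, 0, 0, 0, 0, 0, 0, 0, 0, -0.003, 0, 0, 0, 0, 0, 0, -0.003, 0, 0, 0, 0, 0],
  newtons=20,
)

```text
clock: 13.2
position: [0.5281, -0.2659, 0.0261]
ee_rot: [-0.002, 0.123, 0.992, -0.0]
contact_force: [-4.5, -0.3, 4.0]
width: 0.011
```

apply_moves(
  moves=[0, -0.003, 0, 0, 0, 0, 0, 0, -0.003, 0, 0, 0, 0, 0, 0, -0.003, 0, 0, 0, 0, 0, 0, -0.003, 0, 0, 0, 0, 0, 0, -0.002, 0, 0, 0, 0, 0, 0, 0, 0, 0, 0, 0, 0, 0, 0, 0, 0, 0, 0, 0, 0, 0, 0, 0, 0, 0, 0],
)

```text
clock: 13.87
position: [0.534, -0.2675, 0.0261]
ee_rot: [-0.012, 0.122, 0.992, 0.002]
contact_force: [-5.7, -1.1, 4.6]
width: 0.011
```

```bash
python3 - <<'E'
from h import *
s=manip.get_state(); print(s["width"],w2f(s["position"]),s["position"][2],s["contact_force"])
E
```

```text
0.010977463698138793 [-0.00137196 -0.06092075] 0.02610989722156476 [-5.73423626 -1.14370526  4.59256989]
```

apply_moves(
  moves=[0, -0.003, 0, 0, 0, 0, 0, 0, -0.003, 0, 0, 0, 0, 0, 0, -0.003, 0, 0, 0, 0, 0, 0, -0.003, 0, 0, 0, 0, 0, 0, 0, 0, 0, 0, 0, 0, 0, 0, 0, 0, 0, 0, 0, 0, 0, 0, 0, 0, 0, 0, 0, 0, 0, 0, 0, 0, 0],
)

```text
clock: 14.53
position: [0.5342, -0.2675, 0.0258]
ee_rot: [-0.025, 0.121, 0.992, 0.003]
contact_force: [-4.8, -0.0, 3.8]
width: 0.0114
```

```bash
python3 - <<'E'
from h import *
s=manip.get_state(); print(s["width"],w2f(s["position"]),s["position"][2],s["contact_force"])
d=imaging.get_image("wrist"); save(d["image"],"w9.png")
d=imaging.get_image("scene"); save(d["image"],"s9.png",(60,240,300,440),3)
E
```

```text
0.011379732407366196 [-0.00123165 -0.06090186] 0.02582040096752763 [-4.76515581 -0.01685519  3.78622519]
```

View pics/s9.png

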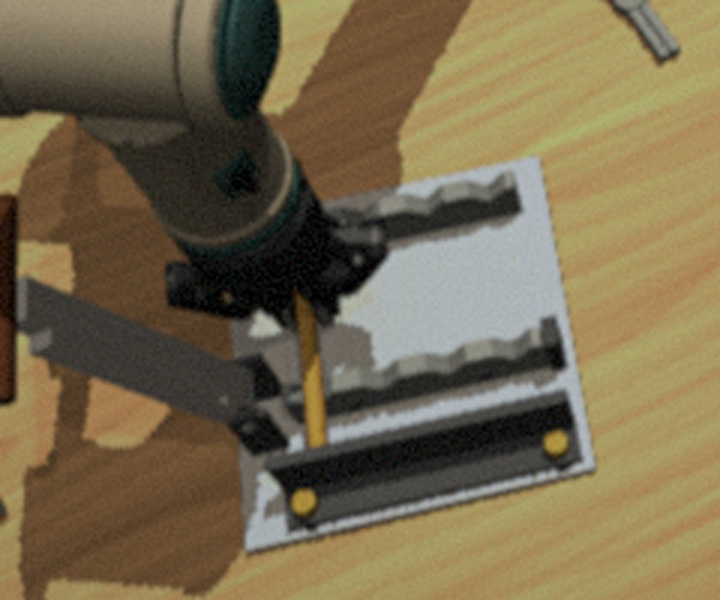

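apply_moves(
  moves=[0.024, 0, 0, 0, 0, 0, 0, 0.024, 0, 0, 0, 0, 0, 0, 0.024, 0, 0, 0, 0, 0, 0, 0.024, 0, 0, -0.01, 0, 0, 0, 0.024, 0, 0, -0.02, 0, 0, 0, 0.024, 0, 0, -0.03, 0, 0, 0, 0.04, 0, 0.01, -0.03, 0, 0, 0, 0.04, 0, 0.02, -0.02, 0, 0, 0],
)

```text
clock: 15.3
position: [0.5502, -0.2422, 0.1357]
ee_rot: [-0.023, 0.123, 0.992, 0.004]
contact_force: [0.1, -0.0, 0.6]
width: 0.0402
```

```bash
python3 - <<'E'
from h import *
s=plan([0.503,0.03,0.16],down(-.05+np.pi/2),8,0.04)
plan([0.499,0.1988,0.085],down(.171+np.pi/2),8,0.04,s)
E
```

```text
delta world [-0.0472  0.2722  0.0243] turn [ 0.007 -0.045 -0.196] step 0.034671322595346867
[0.04, 0.0142, 0.0316, -0.0023, 0.001, -0.006, -0.025]
[0.04, 0.0084, 0.0335, -0.003, 0.001, -0.006, -0.025]
delta world [-0.004   0.1688 -0.075 ] turn [ 0.     0.    -0.221] step 0.023094385140115768
[0.04, 0.0016, 0.021, 0.0094, 0.0, 0.0, -0.028]
[0.04, -0.0025, 0.021, 0.0094, 0.0, 0.0, -0.028]
```

apply_moves(
  moves=[0.04, 0.014, 0.032, -0.003, 0.001, -0.006, -0.025, 0.04, 0.0132, 0.032, -0.003, 0.001, -0.006, -0.025, 0.04, 0.0124, 0.032, -0.003, 0.001, -0.006, -0.025, 0.04, 0.0116, 0.033, -0.003, 0.001, -0.006, -0.025, 0.04, 0.0108, 0.033, -0.003, 0.001, -0.006, -0.025, 0.04, 0.01, 0.033, -0.003, 0.001, -0.006, -0.025, 0.04, 0.009, 0.033, -0.003, 0.001, -0.006, -0.025, 0.04, 0.008, 0.033, -0.003, 0.001, -0.006, -0.025],
)

```text
clock: 15.97
position: [0.5155, 0.034, 0.1747]
ee_rot: [0.02, 0.023, 1.0, -0.005]
contact_force: [1.0, 1.0, -0.7]
width: 0.0403
```

```bash
cat >> h.py <<'E'
def frods(d,h=0.045):
    m,o=rods(d,(420,120,560,280),h)
    for r in o: print("fixture rod: mid",w2f(r[0]).round(4),"ang",(r[1]-FX["a"]).round(3),"len",r[2].round(4),r[3],"+end x",(w2f(r[0])[0]+r[2]/2).round(4))
def rrods(d):
    m,o=rods(d)
    for r in o: print("rack rod:",r[0].round(4),r[1].round(3),r[2].round(4),r[3])
E
python3 - <<'E'
from h import *
d=imaging.get_image("top"); save(d["image"],"t9.png",(400,80,600,280),3); frods(d); rrods(d)
plan([0.499,0.1988,0.085],down(.171+np.pi/2),8,0.04)
E
```

```text
fixture rod: mid [-0.0021 -0.061 ] ang 0.0 len 0.2021 402 +end x 0.099
rack rod: [0.4974 0.2583] 0.201 0.1899 456
rack rod: [0.499  0.1988] 0.17 0.1797 443
rack rod: [0.4814 0.3161] 0.162 0.1703 407
delta world [-0.0146  0.1583 -0.0904] turn [-0.008  0.039 -0.213] step 0.022861284438359566
[0.04, 0.0031, 0.0197, 0.0111, -0.001, 0.005, -0.027]
[0.04, -0.001, 0.0199, 0.0113, -0.001, 0.005, -0.027]
```

View pics/t9.png

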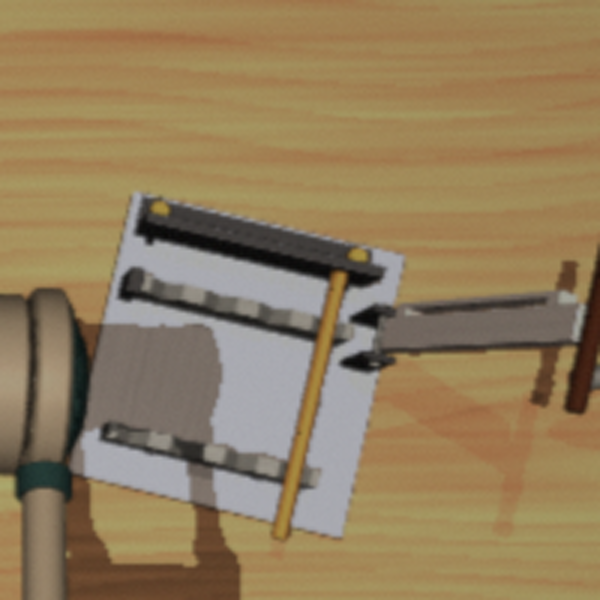

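Rod 4 lies in notch 1, parallel to it (0.000 rad) with its end touching the stop at crop (340,272). Next is rod 2.

apply_moves(
  moves=[0.04, 0.003, 0.022, 0.011, -0.001, 0.005, -0.027, 0.04, 0.0025, 0.022, 0.011, -0.001, 0.005, -0.027, 0.04, 0.002, 0.022, 0.011, -0.001, 0.005, -0.027, 0.04, 0.0015, 0.022, 0.011, -0.001, 0.005, -0.027, 0.04, 0.001, 0.022, 0.011, -0.001, 0.005, -0.027, 0.04, 0.0005, 0.02, 0.011, -0.001, 0.005, -0.027, 0.04, 0, 0.014, 0.011, -0.001, 0.005, -0.027, 0.04, -0.001, 0.006, 0.008, -0.001, 0.005, -0.02],
)

```text
clock: 16.68
position: [0.5068, 0.2017, 0.097]
ee_rot: [0.012, -0.091, 0.996, 0.001]
contact_force: [0.1, 0.7, 0.9]
width: 0.0399
```

```bash
python3 - <<'E'
from h import *
plan([0.499,0.1988,0.0225],down(.171+np.pi/2),5,0.04)
E
```

```text
delta world [-0.0078 -0.0029 -0.0745] turn [0.001 0.024 0.011] step 0.015002192744255419
[0.04, 0.002, -0.0003, 0.0149, 0.0, 0.005, 0.002]
[0.04, 0.0017, -0.0003, 0.0149, 0.0, 0.005, 0.002]
```

apply_moves(
  moves=[0.04, 0.0015, -0.001, 0.012, 0, 0.005, 0.002, 0.04, 0.0015, -0.001, 0.013, 0, 0.005, 0.002, 0.04, 0.0015, -0.001, 0.013, 0, 0.005, 0.002, 0.04, 0.001, 0, 0.013, 0, 0.005, 0, 0.04, 0.001, 0, 0.012, 0, 0.003, 0, 0.04, 0.001, 0, 0.008, 0, 0, 0, 0.04, 0, 0, 0.002, 0, 0, 0, 0.04, 0, 0, 0, 0, 0, 0],
)

```text
clock: 17.35
position: [0.5047, 0.194, 0.0198]
ee_rot: [0.002, -0.087, 0.996, -0.0]
contact_force: [-0.4, -0.3, 0.2]
width: 0.0401
```

```bash
python3 - <<'E'
from h import *
plan([0.499,0.1988,0.0225],down(.171+np.pi/2),2,0.04)
E
```

```text
delta world [-0.0057  0.0048  0.0027] turn [-0.001  0.004  0.002] step 0.003966679921638285
[0.04, 0.0024, 0.0029, -0.0014, -0.001, 0.002, 0.001]
[0.04, 0.0024, 0.0028, -0.0014, -0.001, 0.002, 0.001]
```

apply_moves(
  moves=[0.04, 0.0024, 0.0029, -0.0014, -0.001, 0.002, 0.001, 0.04, 0.0024, 0.0029, -0.0014, -0.001, 0.002, 0.001, 0, 0, 0, 0, 0, 0, 0, 0, 0, 0, 0, 0, 0, 0, 0, 0, 0, 0, 0, 0, 0, 0, 0, 0, 0, 0, 0, 0, 0, 0, 0, 0, 0, 0, 0, 0, 0, 0, -0.01, 0, 0, 0],
  newtons=60,
)

```text
clock: 18.02
position: [0.4985, 0.1989, 0.0344]
ee_rot: [0.0, -0.085, 0.996, 0.001]
contact_force: [-0.6, -0.4, -2.4]
width: 0.0099
```

apply_moves(
  moves=[0, 0, 0, -0.03, 0, 0, 0, 0, 0, 0, -0.03, 0, 0, 0, 0, 0, 0, -0.03, 0, 0, 0.02, 0, 0.002, -0.02, -0.01, 0, 0, 0.03, 0, 0.001, -0.03, 0, 0, 0, 0.035, 0, 0.001, -0.03, 0, 0, 0, 0.035, 0, 0, -0.03, 0, 0, 0, 0.035, 0, -0.001, -0.03, 0, 0, 0, 0.035],
)

```text
clock: 18.68
position: [0.5074, 0.0602, 0.1454]
ee_rot: [0.003, 0.009, 1.0, 0.002]
contact_force: [0.5, 0.2, -2.4]
width: 0.0097
```

```bash
sed -i 's/^STOP=.*/STOP=0.098/' h.py; python3 - <<'E'
from h import *
s=manip.get_state(); print(s["width"])
t=f2w(STOP-.09-.006,-.021,.08); plan(t,down(FX["a"]+np.pi/2),8,0)
d=imaging.get_image("wrist"); save(d["image"],"w10.png")
E
```

```text
0.009705324994695499
delta world [ 0.0398 -0.2898 -0.0654] turn [0.005 0.006 0.234] step 0.03747052179707248
[0.0, -0.0056, -0.0362, 0.0081, 0.001, 0.001, 0.029]
[0.0, -0.0128, -0.0342, 0.0082, 0.001, 0.001, 0.029]
```

View pics/w10.png

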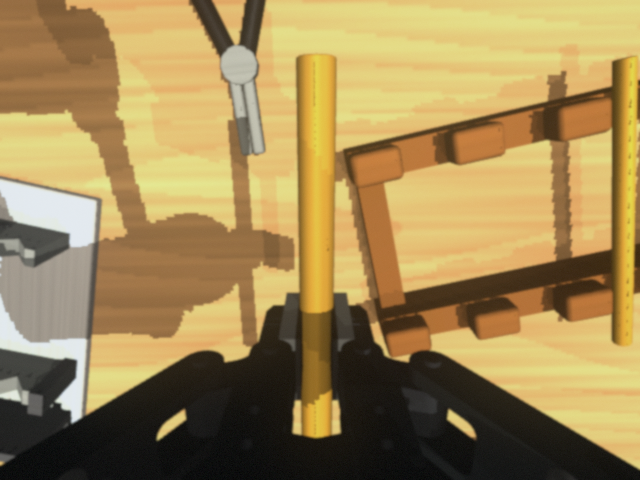

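apply_moves(
  moves=[0, -0.006, -0.034, 0.003, 0, 0, 0.03, 0, -0.007, -0.034, 0.003, 0, 0, 0.03, 0, -0.008, -0.034, 0.003, 0, 0, 0.03, 0, -0.009, -0.034, 0.003, 0, 0, 0.03, 0, -0.01, -0.034, 0.003, 0, 0, 0.03, 0, -0.01, -0.034, 0.003, 0, 0, 0.03, 0, -0.011, -0.028, 0.003, 0, 0, 0.03, 0, -0.011, -0.02, 0.002, 0, 0, 0.02],
)

```text
clock: 19.4
position: [0.5481, -0.2137, 0.1274]
ee_rot: [0.006, 0.129, 0.992, 0.001]
contact_force: [-0.2, 0.3, -1.7]
width: 0.0094
```

```bash
python3 - <<'E'
from h import *
s=manip.get_state(); print(s["width"],w2f(s["position"]))
t=f2w(STOP-.09-.006,-.021,.0273); plan(t,down(FX["a"]+np.pi/2),6,0)
E
```

```text
0.009438338212858314 [-0.00107249 -0.00531521]
delta world [-0.0009 -0.016  -0.1001] turn [ 0.003  0.011 -0.007] step 0.016891453375044916
[0.0, -0.0003, -0.0027, 0.0167, 0.0, 0.002, -0.001]
[0.0, -0.0005, -0.0026, 0.0167, 0.0, 0.002, -0.001]
```

apply_moves(
  moves=[0, -0.001, -0.007, 0.01, 0, 0.003, -0.002, 0, -0.001, -0.007, 0.014, 0, 0.003, -0.002, 0, 0, -0.005, 0.014, 0, 0.003, -0.002, 0, 0, -0.002, 0.014, 0, 0.002, 0, 0, 0, 0, 0.012, 0, 0, 0, 0, 0, 0, 0.008, 0, 0, 0, 0, 0, 0, 0.002, 0, 0, 0, 0, 0, 0, 0, 0, 0, 0],
)

```text
clock: 20.07
position: [0.5444, -0.2377, 0.0499]
ee_rot: [-0.001, 0.127, 0.992, 0.002]
contact_force: [-0.5, 0.2, -1.4]
width: 0.0097
```

```bash
python3 - <<'E'
from h import *
s=manip.get_state(); print(s["width"],w2f(s["position"]))
t=f2w(STOP-.09-.006,-.021,.0270); plan(t,down(FX["a"]+np.pi/2),6,0)
E
```

```text
0.009671062444803768 [ 0.00129996 -0.02952143]
delta world [ 0.0028  0.0081 -0.0229] turn [ 0.003 -0.002 -0.004] step 0.004071795635845299
[0.0, -0.0001, 0.0014, 0.0038, 0.001, -0.0, -0.001]
[0.0, -0.0001, 0.0014, 0.0038, 0.001, -0.0, -0.001]
```

apply_moves(
  moves=[0, 0, 0.004, 0, 0, 0, -0.002, 0, 0, 0.004, 0, 0, 0, -0.002, 0, 0, 0.0005, 0.004, 0, 0, 0, 0, 0, 0, 0.004, 0, 0, 0, 0, 0, 0, 0.005, 0, 0, 0, 0, 0, 0, 0.004, 0, 0, 0, 0, 0, 0, 0.003, 0, 0, 0, 0, 0, 0, 0, 0, 0, 0],
)

```text
clock: 20.73
position: [0.549, -0.2276, 0.0314]
ee_rot: [0.002, 0.124, 0.992, 0.001]
contact_force: [-0.3, 0.7, -1.7]
width: 0.01
```

```bash
python3 - <<'E'
from h import *
s=manip.get_state(); print(s["width"],w2f(s["position"]),s["contact_force"])
t=f2w(STOP-.09-.006,-.021,.0265); plan(t,down(FX["a"]+np.pi/2),2,0)
d=imaging.get_image("wrist"); save(d["image"],"w11.png")
E
```

```text
0.010005016197393806 [ 0.00324095 -0.01859685] [-0.30714364  0.68916325 -1.66126711]
delta world [-0.0018 -0.002  -0.0049] turn [0.002 0.004 0.003] step 0.0028193551939338308
[0.0, 0.0006, -0.0012, 0.0025, 0.001, 0.002, 0.002]
[0.0, 0.0006, -0.0012, 0.0025, 0.001, 0.002, 0.002]
```

View pics/w11.png

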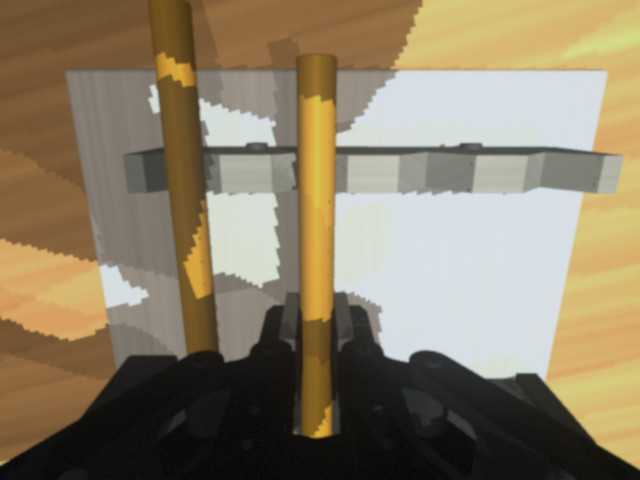

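Rod 2 is over notch 2 at (317,160). I'll lower it, regrip lightly and push it home.

apply_moves(
  moves=[0, 0, -0.001, 0.003, 0.001, 0.002, 0.002, 0, 0, -0.001, 0.003, 0.001, 0.002, 0.002, 0, 0, 0, 0, 0, 0, 0, 0.022, 0, 0, 0, 0, 0, 0, 0.022, 0, 0, 0, 0, 0, 0, 0, 0, 0, 0, 0, 0, 0, 0, 0, 0, 0, 0, 0, 0, 0, 0, 0, 0, 0, 0, 0],
  newtons=20,
)

```text
clock: 21.45
position: [0.5505, -0.2304, 0.0307]
ee_rot: [0.002, 0.127, 0.992, -0.0]
contact_force: [0.6, -0.2, 1.4]
width: 0.0113
```

apply_moves(
  moves=[0, -0.003, 0, 0, 0, 0.001, 0, 0, -0.003, 0, 0, 0, 0.001, 0, 0, -0.003, 0, 0, 0, 0.001, 0, 0, -0.003, 0, 0, 0, 0.001, 0, 0, -0.003, 0, 0, 0, 0.001, 0, 0, -0.002, 0, 0, 0, 0, 0, 0, 0, 0, 0, 0, 0, 0, 0, 0, 0, 0, 0, 0, 0],
)

```text
clock: 22.12
position: [0.5512, -0.2306, 0.0306]
ee_rot: [-0.018, 0.125, 0.992, 0.003]
contact_force: [-1.2, 0.7, 1.0]
width: 0.0109
```

```bash
python3 - <<'E'
from h import *
s=manip.get_state(); print(s["width"],w2f(s["position"]),s["position"],s["contact_force"])
t=f2w(STOP-.09-.006,-.021,.0265); plan(t,down(FX["a"]+np.pi/2),2,0)
E
```

```text
0.010895716042853302 [ 0.00606291 -0.02093532] [ 0.55116603 -0.23058538  0.03060777] [-1.1534906   0.72969244  1.03274013]
delta world [-0.004   0.0009 -0.0041] turn [ 0.001 -0.037  0.   ] step 0.002888996254949612
[0.0, 0.002, -0.0, 0.0021, 0.001, -0.018, 0.0]
[0.0, 0.002, -0.0, 0.0021, 0.001, -0.018, 0.0]
```

```bash
python3 - <<'E'
from h import *
d=imaging.get_image("wrist"); save(d["image"],"w12.png")
d=imaging.get_image("scene"); save(d["image"],"s12.png",(100,260,280,430),4)
E
```

```text
(no output)
```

View pics/w12.png

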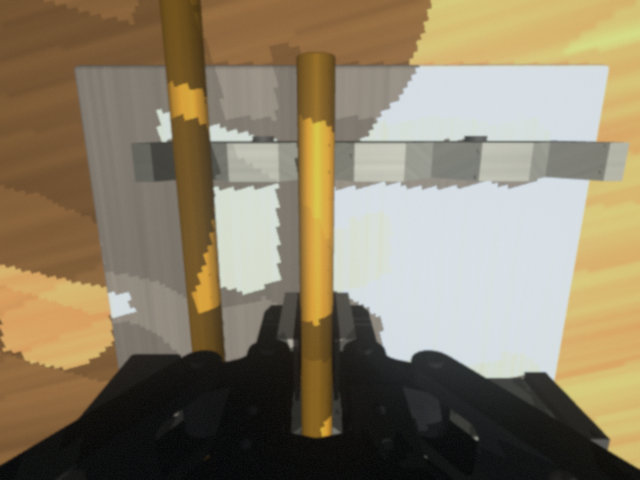

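View pics/s12.png

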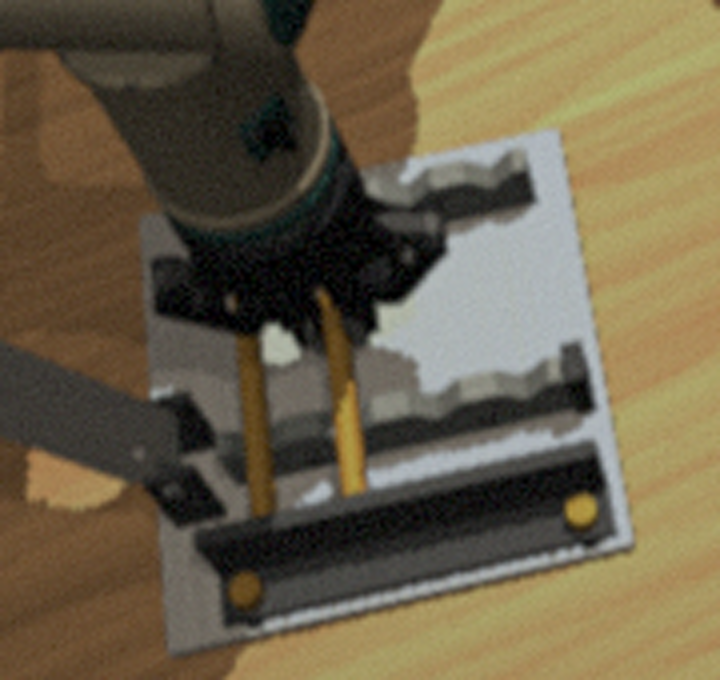

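apply_moves(
  moves=[0.022, 0, 0, 0, 0, 0, 0, 0.022, 0, 0, 0, 0, -0.018, 0, 0.022, 0.001, 0, 0.002, 0, -0.018, 0, 0.022, 0.001, 0, 0.002, 0, 0, 0, 0.022, 0, 0, 0, 0, 0, 0, 0, 0, 0, 0, 0, 0, 0, 0, 0, 0, 0, 0, 0, 0, 0, 0, 0, 0, 0, 0, 0],
)

```text
clock: 22.88
position: [0.5518, -0.2307, 0.0254]
ee_rot: [0.002, 0.126, 0.992, 0.001]
contact_force: [-1.6, 0.7, 0.6]
width: 0.0108
```

apply_moves(
  moves=[0, -0.004, 0, 0, 0, 0, 0, 0, -0.004, 0, 0, 0, 0, 0, 0, -0.004, 0, 0, 0, 0, 0, 0, -0.004, 0, 0, 0, 0, 0, 0, 0, 0, 0, 0, 0, 0, 0, 0, 0, 0, 0, 0, 0, 0.024, 0, 0, 0, 0, 0, 0, 0.024, 0, 0, 0, 0, 0, 0],
)

```text
clock: 23.55
position: [0.5556, -0.2322, 0.0254]
ee_rot: [-0.013, 0.124, 0.992, 0.002]
contact_force: [-0.2, -0.2, 0.3]
width: 0.0238
```

```bash
python3 - <<'E'
from h import *
s=manip.get_state(); print(s["width"],w2f(s["position"]),s["position"],s["contact_force"])
t=f2w(STOP-.09-.006,-.021,.0265); plan(t,down(FX["a"]+np.pi/2),2,0)
E
```

```text
0.02376528669079399 [ 0.01078572 -0.02140864] [ 0.55562276 -0.23221835  0.02540865] [-0.17726418 -0.23371717  0.30396305]
delta world [-0.0084  0.0026  0.0011] turn [ 0.001 -0.026  0.003] step 0.004431336849414757
[0.0, 0.0044, 0.0002, -0.0004, 0.0, -0.013, 0.001]
[0.0, 0.0044, 0.0002, -0.0005, 0.0, -0.013, 0.001]
```

apply_moves(
  moves=[0.024, 0, 0, -0.01, 0, 0, 0, 0.024, 0, 0, -0.02, 0, -0.006, 0, 0.024, 0, 0, -0.03, 0, -0.006, 0, 0.04, 0.004, 0.015, -0.03, 0, -0.006, -0.02, 0.04, 0.01, 0.03, -0.02, 0, -0.006, -0.03, 0.04, 0.01, 0.036, -0.005, 0, 0, -0.03, 0.04, 0.01, 0.036, 0, 0, 0, -0.03, 0.04, 0.009, 0.036, 0, 0, 0, -0.03],
)

```text
clock: 24.22
position: [0.551, -0.0801, 0.15]
ee_rot: [0.007, 0.057, 0.998, -0.003]
contact_force: [-0.1, 0.9, -0.6]
width: 0.0395
```

```bash
python3 - <<'E'
from h import *
plan([0.4974,0.2583,0.085],down(.201+np.pi/2),12,0.04)
E
```

```text
delta world [-0.0536  0.3384 -0.065 ] turn [-0.007  0.014 -0.315] step 0.029061342834487025
[0.04, 0.0077, 0.0275, 0.0052, -0.001, 0.001, -0.026]
[0.04, -0.0005, 0.0286, 0.0054, -0.001, 0.001, -0.026]
```

apply_moves(
  moves=[0.04, 0.0077, 0.03, 0.004, 0, 0.001, -0.026, 0.04, 0.007, 0.03, 0.004, 0, 0.001, -0.026, 0.04, 0.0063, 0.03, 0.004, 0, 0.001, -0.026, 0.04, 0.0055, 0.03, 0.004, 0, 0.001, -0.026, 0.04, 0.005, 0.03, 0.004, 0, 0.001, -0.026, 0.04, 0.004, 0.03, 0.004, 0, 0.001, -0.026, 0.04, 0.0035, 0.03, 0.004, 0, 0.001, -0.026, 0.04, 0.003, 0.03, 0.004, 0, 0.001, -0.026],
)

```text
clock: 24.88
position: [0.518, 0.1734, 0.1249]
ee_rot: [0.014, -0.052, 0.999, -0.004]
contact_force: [0.1, -0.9, -0.4]
width: 0.0402
```

```bash
python3 - <<'E'
from h import *
d=imaging.get_image("top"); save(d["image"],"t13.png",(400,80,600,280),3); frods(d); rrods(d)
plan([0.4974,0.2583,0.085],down(.201+np.pi/2),5,0.04)
E
```

```text
fixture rod: mid [ 0.0091 -0.0211] ang 0.003 len 0.1795 364 +end x 0.0989
fixture rod: mid [-0.0016 -0.061 ] ang 0.001 len 0.2021 399 +end x 0.0995
rack rod: [0.4511 0.3137] 0.153 0.1075 141
rack rod: [0.4462 0.2479] 0.199 0.0854 205
delta world [-0.019   0.0796 -0.0392] turn [-0.005  0.026 -0.094] step 0.01814628708697879
[0.04, 0.0023, 0.0163, 0.0077, -0.001, 0.005, -0.019]
[0.04, 0.0009, 0.0163, 0.0078, -0.001, 0.005, -0.019]
```

View pics/t13.png

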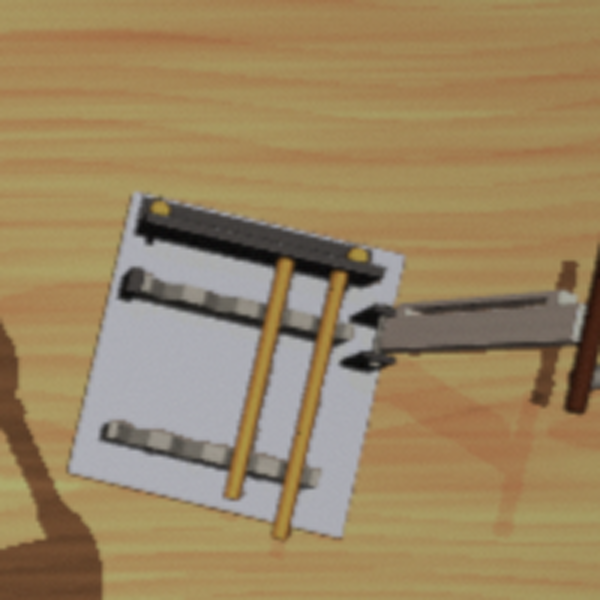

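Rods 4 and 2 both reach the stop (ends at x≈0.099). Next is rod 3.

apply_moves(
  moves=[0.04, 0.0025, 0.018, 0.007, 0, 0.005, -0.019, 0.04, 0.0025, 0.018, 0.007, 0, 0.005, -0.019, 0.04, 0.002, 0.016, 0.007, 0, 0.005, -0.019, 0.04, 0.002, 0.012, 0.007, 0, 0.005, -0.019, 0.04, 0.002, 0.006, 0.005, 0, 0.004, -0.01, 0.04, 0.001, 0.002, 0.003, 0, 0, 0, 0.04, 0, 0, 0, 0, 0, 0, 0.04, 0, 0, 0, 0, 0, 0],
)

```text
clock: 25.6
position: [0.497, 0.2547, 0.0902]
ee_rot: [0.006, -0.102, 0.995, -0.002]
contact_force: [-0.9, -1.1, -0.1]
width: 0.0398
```

```bash
python3 - <<'E'
from h import *
plan([0.4974,0.2583,0.0225],down(.201+np.pi/2),6,0.04)
d=imaging.get_image("wrist"); save(d["image"],"w13.png")
E
```

```text
delta world [ 0.0004  0.0036 -0.0677] turn [-0.006  0.01   0.003] step 0.011293290136992108
[0.04, -0.0001, 0.0006, 0.0113, -0.001, 0.002, 0.001]
[0.04, -0.0002, 0.0006, 0.0113, -0.001, 0.002, 0.001]
```

View pics/w13.png

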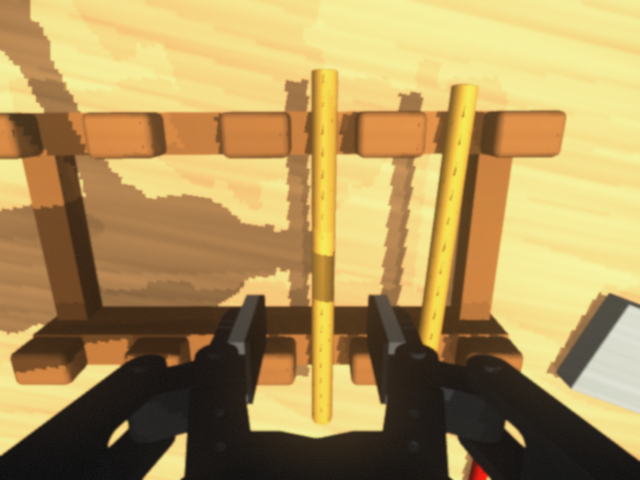

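Rod 3 is centred between the fingers at (322,260). Going down.

apply_moves(
  moves=[0.04, 0, 0.001, 0.012, -0.001, 0.002, 0, 0.04, 0, 0.001, 0.013, -0.001, 0.002, 0, 0.04, 0, 0.001, 0.013, -0.001, 0.002, 0, 0.04, 0, 0.0005, 0.012, 0, 0.002, 0, 0.04, 0, 0, 0.009, 0, 0, 0, 0.04, 0, 0, 0.004, 0, 0, 0, 0.04, 0, 0, 0, 0, 0, 0, 0.04, 0, 0, 0, 0, 0, 0],
)

```text
clock: 26.32
position: [0.4998, 0.2536, 0.0234]
ee_rot: [0.003, -0.098, 0.995, -0.001]
contact_force: [-0.1, -0.3, -0.2]
width: 0.0398
```

```bash
python3 - <<'E'
from h import *
plan([0.4974,0.2583,0.0225],down(.201+np.pi/2),2,0.04)
E
```

```text
delta world [-0.0024  0.0047 -0.0009] turn [-0.003  0.006 -0.004] step 0.00269934034782381
[0.04, 0.0007, 0.0026, 0.0004, -0.002, 0.003, -0.002]
[0.04, 0.0007, 0.0026, 0.0004, -0.002, 0.003, -0.002]
```

apply_moves(
  moves=[0.04, 0.0008, 0.0026, 0.0004, -0.002, 0.003, -0.002, 0.04, 0.0008, 0.0026, 0.0004, -0.002, 0.003, -0.002, 0, 0, 0, 0, 0, 0, 0, 0, 0, 0, 0, 0, 0, 0, 0, 0, 0, 0, 0, 0, 0, 0, 0, 0, 0, 0, 0, 0, 0, 0, 0, 0, 0, 0, 0, 0, 0, 0, -0.01, 0, 0, 0],
  newtons=60,
)

```text
clock: 26.98
position: [0.4965, 0.2587, 0.0332]
ee_rot: [-0.001, -0.1, 0.995, 0.0]
contact_force: [0.2, -0.5, -2.8]
width: 0.0097
```

apply_moves(
  moves=[0, 0, 0, -0.03, 0, 0, 0, 0, 0, 0, -0.03, 0, 0, 0, 0, 0, 0, -0.03, 0, 0, 0.02, 0, 0.002, -0.02, -0.01, 0, 0, 0.03, 0, 0, -0.03, 0, 0, 0, 0.035, 0, -0.002, -0.034, 0, 0, 0, 0.035, 0, -0.003, -0.034, 0, 0, 0, 0.035, 0, -0.004, -0.034, 0, 0, 0, 0.035],
)

```text
clock: 27.65
position: [0.5202, 0.1101, 0.1443]
ee_rot: [0.002, -0.007, 1.0, 0.003]
contact_force: [0.4, -0.5, -2.6]
width: 0.0098
```

```bash
python3 - <<'E'
from h import *
s=manip.get_state(); print(s["width"])
t=f2w(STOP-.095-.006,.019,.11); plan(t,down(FX["a"]+np.pi/2),8,0)
d=imaging.get_image("wrist"); save(d["image"],"w14.png")
E
```

```text
0.009793445982785564
delta world [ 0.0321 -0.2998 -0.0343] turn [0.006 0.004 0.265] step 0.03792896763510272
[0.0, -0.0035, -0.0375, 0.0041, 0.001, 0.001, 0.033]
[0.0, -0.012, -0.0357, 0.0043, 0.001, 0.001, 0.033]
```

View pics/w14.png

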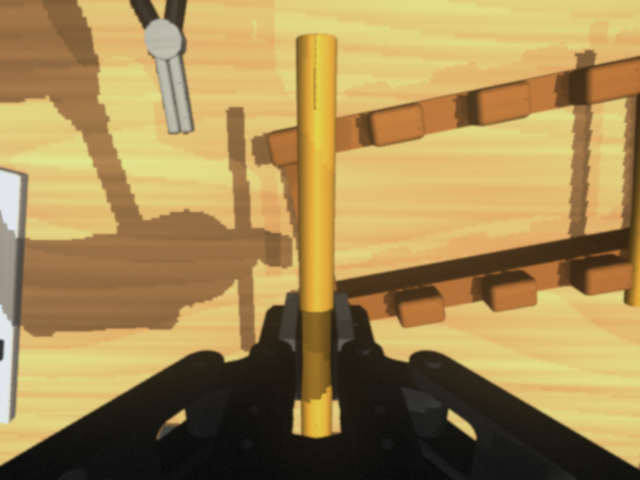

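apply_moves(
  moves=[0, -0.004, -0.036, 0.003, 0, 0, 0.033, 0, -0.005, -0.036, 0.003, 0, 0, 0.033, 0, -0.006, -0.036, 0.003, 0, 0, 0.033, 0, -0.007, -0.036, 0.003, 0, 0, 0.033, 0, -0.008, -0.036, 0.003, 0, 0, 0.033, 0, -0.009, -0.036, 0.003, 0, 0, 0.033, 0, -0.01, -0.03, 0.003, 0, 0, 0.033, 0, -0.01, -0.02, 0.002, 0, 0, 0.02],
)

```text
clock: 28.37
position: [0.553, -0.1751, 0.1267]
ee_rot: [0.006, 0.125, 0.992, 0.001]
contact_force: [0.6, 0.8, -2.1]
width: 0.0099
```

```bash
python3 - <<'E'
from h import *
s=manip.get_state(); print(s["width"],w2f(s["position"]))
t=f2w(STOP-.095-.006,.019,.0273); plan(t,down(FX["a"]+np.pi/2),6,0)
E
```

```text
0.009868324982681441 [-0.00597187  0.03321657]
delta world [-0.0007 -0.0145 -0.0994] turn [0.003 0.011 0.001] step 0.01673758750834835
[0.0, -0.0003, -0.0024, 0.0166, 0.0, 0.002, 0.0]
[0.0, -0.0005, -0.0024, 0.0166, 0.0, 0.002, 0.0]
```

Last time a similar command carried 24 mm, so I'll command less sideways.

apply_moves(
  moves=[0, 0, -0.004, 0.01, 0, 0.003, 0, 0, 0, -0.004, 0.014, 0, 0.003, 0, 0, 0, -0.003, 0.014, 0, 0.003, 0, 0, 0, 0, 0.014, 0, 0.002, 0, 0, 0, 0, 0.012, 0, 0, 0, 0, 0, 0, 0.008, 0, 0, 0, 0, 0, 0, 0.002, 0, 0, 0, 0, 0, 0, 0, 0, 0, 0],
)

```text
clock: 29.03
position: [0.5506, -0.1898, 0.0508]
ee_rot: [0.001, 0.128, 0.992, 0.001]
contact_force: [0.2, 0.0, -0.8]
width: 0.0098
```

```bash
python3 - <<'E'
from h import *
s=manip.get_state(); print(s["width"],w2f(s["position"]))
t=f2w(STOP-.095-.006,.019,.0270); plan(t,down(FX["a"]+np.pi/2),6,0)
E
```

```text
0.009784627464114733 [-0.004593    0.01847148]
delta world [ 0.0017  0.0001 -0.0238] turn [ 0.003  0.001 -0.005] step 0.003972002239139455
[0.0, -0.0003, 0.0001, 0.004, 0.0, 0.0, -0.001]
[0.0, -0.0003, 0.0001, 0.004, 0.0, 0.0, -0.001]
```

apply_moves(
  moves=[0, -0.001, 0, 0.004, 0, 0, -0.002, 0, -0.001, 0, 0.005, 0, 0, -0.002, 0, 0, 0, 0.005, 0, 0, 0, 0, 0, 0, 0.005, 0, 0, 0, 0, 0, 0, 0.004, 0, 0, 0, 0, 0, 0, 0.003, 0, 0, 0, 0, 0, 0, 0.001, 0, 0, 0, 0, 0, 0, 0, 0, 0, 0],
)

```text
clock: 29.7
position: [0.5552, -0.1903, 0.0288]
ee_rot: [0.004, 0.125, 0.992, -0.0]
contact_force: [0.2, -0.2, -2.3]
width: 0.0096
```

```bash
python3 - <<'E'
from h import *
s=manip.get_state(); print(s["width"],w2f(s["position"]),s["contact_force"],s["position"][2])
d=imaging.get_image("wrist"); save(d["image"],"w15.png")
E
```

```text
0.009640980478487781 [-7.63654453e-05  1.90551221e-02] [ 0.20386568 -0.23099812 -2.30854746] 0.02880843337346798
```

View pics/w15.png

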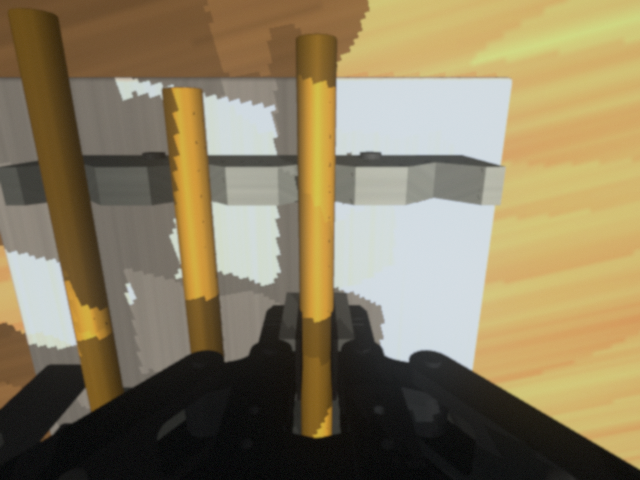

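apply_moves(
  moves=[0, 0, 0, 0.003, 0, 0, 0, 0, 0, 0, 0.002, 0, 0, 0, 0.022, 0, 0, 0, 0, 0, 0, 0.022, 0, 0, 0, 0, 0, 0, 0.022, 0, 0, 0, 0, 0, 0, 0, 0, 0, 0, 0, 0, 0, 0, 0, 0, 0, 0, 0, 0, 0, 0, 0, 0, 0, 0, 0],
  newtons=20,
)

```text
clock: 30.42
position: [0.5571, -0.1908, 0.0292]
ee_rot: [0.006, 0.125, 0.992, -0.001]
contact_force: [1.0, 0.1, 3.2]
width: 0.0109
```

apply_moves(
  moves=[0, -0.004, 0, 0, 0, 0, 0, 0, -0.004, 0, 0, 0, 0, 0, 0, -0.004, 0, 0, 0, 0, 0, 0, -0.004, 0, 0, 0, 0, 0, 0, -0.003, 0, 0, 0, 0, 0, 0, -0.003, 0, 0, 0, 0, 0, 0.024, 0, 0, 0, 0, 0, 0, 0.024, 0, 0, 0, 0, 0, 0],
)

```text
clock: 31.08
position: [0.5575, -0.1911, 0.0284]
ee_rot: [-0.017, 0.123, 0.992, 0.002]
contact_force: [0.1, -0.1, 0.3]
width: 0.0239
```

```bash
python3 - <<'E'
from h import *
s=manip.get_state(); print(s["width"],w2f(s["position"]),s["position"],s["contact_force"])
t=f2w(STOP-.095-.006,.019,.0265); plan(t,down(FX["a"]+np.pi/2),2,0)
d=imaging.get_image("wrist"); save(d["image"],"w16.png")
E
```

```text
0.0238547520667413 [0.00234832 0.01887832] [ 0.55746939 -0.19109878  0.02844571] [ 0.0971702  -0.05689723  0.27353049]
delta world [-0.0052  0.0014 -0.0019] turn [ 0.001 -0.034  0.005] step 0.002846275615318776
[0.0, 0.0026, 0.0001, 0.0011, 0.0, -0.017, 0.002]
[0.0, 0.0027, 0.0001, 0.001, 0.0, -0.017, 0.002]
```

View pics/w16.png

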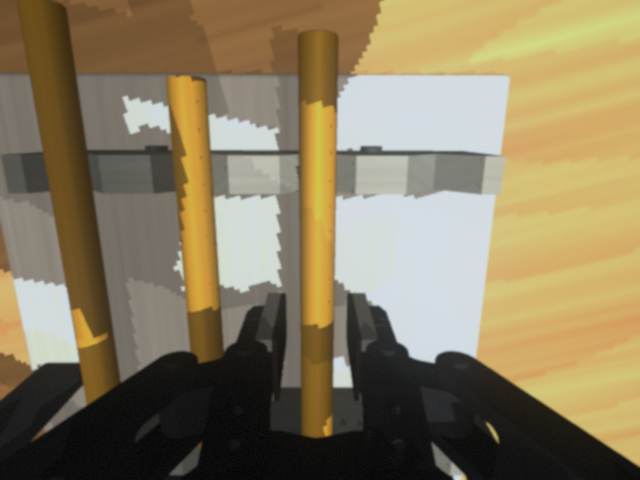

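The tool tilted instead of pushing, so I'll square it and push once more.

apply_moves(
  moves=[0.022, 0.001, 0, 0.001, 0, -0.018, 0, 0.022, 0.001, 0, 0.001, 0, -0.018, 0, 0.022, 0, 0, 0, 0, 0, 0, 0, 0, 0, 0, 0, 0, 0, 0, 0, 0, 0, 0, 0, 0, 0, 0, 0, 0, 0, 0, 0, 0, 0, 0, 0, 0, 0, 0, 0, -0.004, 0, 0, 0, 0, 0],
)

```text
clock: 31.8
position: [0.559, -0.1912, 0.0251]
ee_rot: [-0.0, 0.123, 0.992, 0.001]
contact_force: [-7.4, 1.1, 5.2]
width: 0.0113
```

apply_moves(
  moves=[0, -0.004, 0, 0, 0, 0, 0, 0, -0.004, 0, 0, 0, 0, 0, 0, -0.004, 0, 0, 0, 0, 0, 0, -0.004, 0, 0, 0, 0, 0, 0, -0.004, 0, 0, 0, 0, 0, 0, 0, 0, 0, 0, 0, 0, 0.024, 0, 0, 0, 0, 0, 0, 0.024, 0, 0, 0, 0, 0, 0],
)

```text
clock: 32.47
position: [0.5602, -0.1919, 0.025]
ee_rot: [-0.022, 0.121, 0.992, 0.003]
contact_force: [-0.6, 0.5, 0.5]
width: 0.0241
```

```bash
python3 - <<'E'
from h import *
s=manip.get_state(); print(s["width"],w2f(s["position"]),s["position"],s["contact_force"])
t=f2w(STOP-.095-.006,.019,.0265); plan(t,down(FX["a"]+np.pi/2),2,0)
E
```

```text
0.024100245410249747 [0.00520492 0.01878864] [ 0.56021394 -0.19189605  0.02499344] [-0.62815221  0.49713182  0.53866203]
delta world [-0.0079  0.0022  0.0015] turn [ 0.001 -0.044  0.008] step 0.004172383812885066
[0.0, 0.0041, 0.0001, -0.0006, 0.001, -0.022, 0.004]
[0.0, 0.0041, 0.0001, -0.0007, 0.001, -0.022, 0.004]
```

Pushed to x≈0.005 and stalled against the stop. Lift and fetch rod 1.

apply_moves(
  moves=[0.024, 0, 0, -0.01, 0, -0.01, 0, 0.024, 0, 0, -0.02, 0, -0.01, 0, 0.024, 0, 0, -0.03, 0, -0.01, 0, 0.04, 0.004, 0.015, -0.03, 0, -0.008, -0.02, 0.04, 0.01, 0.03, -0.02, 0, -0.006, -0.03, 0.04, 0.012, 0.036, -0.005, 0, 0, -0.03, 0.04, 0.012, 0.036, 0, 0, 0, -0.03, 0.04, 0.011, 0.036, 0, 0, 0, -0.03],
)

```text
clock: 33.13
position: [0.5491, -0.0378, 0.1492]
ee_rot: [0.01, 0.054, 0.998, -0.002]
contact_force: [0.2, 0.1, -0.5]
width: 0.0402
```

```bash
python3 - <<'E'
from h import *
plan([0.4814,0.3161,0.085],down(.162+np.pi/2),12,0.04)
d=imaging.get_image("top"); save(d["image"],"t17.png",(400,80,600,280),3); frods(d); rrods(d)
E
```

```text
delta world [-0.0677  0.3539 -0.0642] turn [-0.005  0.019 -0.27 ] step 0.030498754619786128
[0.04, 0.0089, 0.0287, 0.0051, -0.0, 0.002, -0.023]
[0.04, 0.0015, 0.03, 0.0053, -0.0, 0.002, -0.023]
fixture rod: mid [ 0.0091 -0.0211] ang 0.002 len 0.1795 358 +end x 0.0989
fixture rod: mid [-0.0016 -0.0609] ang -0.0 len 0.2021 411 +end x 0.0995
rack rod: [0.4816 0.3162] 0.162 0.17 408
```

apply_moves(
  moves=[0.04, 0.009, 0.032, 0.004, 0, 0.002, -0.025, 0.04, 0.0083, 0.032, 0.004, 0, 0.002, -0.025, 0.04, 0.0075, 0.032, 0.004, 0, 0.002, -0.025, 0.04, 0.007, 0.032, 0.004, 0, 0.002, -0.025, 0.04, 0.006, 0.032, 0.004, 0, 0.002, -0.025, 0.04, 0.0055, 0.032, 0.004, 0, 0.002, -0.025, 0.04, 0.005, 0.032, 0.004, 0, 0.002, -0.025, 0.04, 0.0045, 0.032, 0.004, 0, 0.002, -0.025],
)

```text
clock: 33.85
position: [0.5017, 0.2349, 0.1236]
ee_rot: [0.011, -0.051, 0.999, 0.0]
contact_force: [0.5, -0.3, 0.2]
width: 0.0399
```

```bash
python3 - <<'E'
from h import *
plan([0.4816,0.3162,0.085],down(.162+np.pi/2),5,0.04)
d=imaging.get_image("top"); save(d["image"],"t18.png",(400,80,600,280),3); frods(d)
E
```

```text
delta world [-0.0201  0.0813 -0.0386] turn [-0.001  0.022 -0.06 ] step 0.018442305243670767
[0.04, 0.0025, 0.0166, 0.0077, -0.0, 0.004, -0.012]
[0.04, 0.0016, 0.0167, 0.0077, -0.0, 0.004, -0.012]
fixture rod: mid [0.0031 0.0188] ang 0.001 len 0.1925 401 +end x 0.0994
fixture rod: mid [ 0.0091 -0.0211] ang 0.002 len 0.1795 369 +end x 0.0989
fixture rod: mid [-0.0016 -0.061 ] ang 0.001 len 0.2021 400 +end x 0.0995
```

View pics/t18.png

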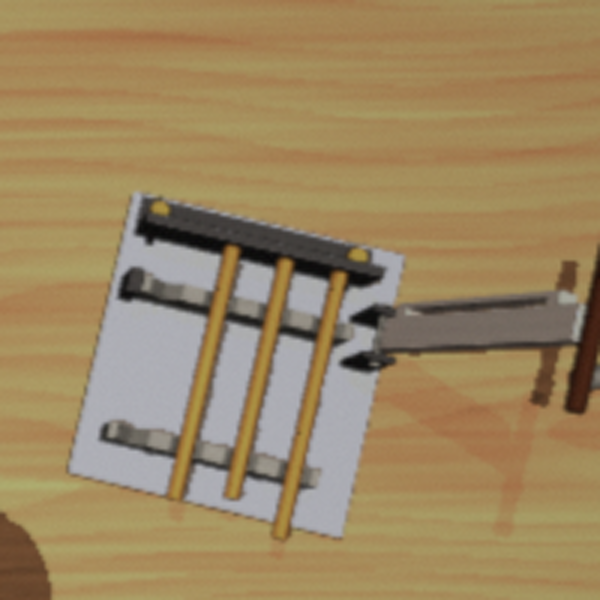

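Three rods are home, with ends at 0.0989 to 0.0995. Next is rod 1.

apply_moves(
  moves=[0.04, 0.0025, 0.018, 0.007, 0, 0.005, -0.012, 0.04, 0.0025, 0.018, 0.007, 0, 0.005, -0.012, 0.04, 0.002, 0.017, 0.007, 0, 0.005, -0.012, 0.04, 0.002, 0.013, 0.007, 0, 0.005, -0.012, 0.04, 0.002, 0.006, 0.005, 0, 0.002, -0.01, 0.04, 0.001, 0.002, 0.003, 0, 0, 0, 0.04, 0, 0, 0, 0, 0, 0, 0.04, 0, 0, 0, 0, 0, 0],
)

```text
clock: 34.57
position: [0.4797, 0.3189, 0.0885]
ee_rot: [0.003, -0.087, 0.996, 0.003]
contact_force: [0.0, -0.3, -0.1]
width: 0.0398
```

```bash
python3 - <<'E'
from h import *
plan([0.4816,0.3162,0.0225],down(.162+np.pi/2),6,0.04)
d=imaging.get_image("wrist"); save(d["image"],"w19.png")
E
```

```text
delta world [ 0.0019 -0.0027 -0.066 ] turn [0.006 0.006 0.011] step 0.01101337181364166
[0.04, -0.0002, -0.0006, 0.011, 0.001, 0.001, 0.002]
[0.04, -0.0002, -0.0005, 0.011, 0.001, 0.001, 0.002]
```

View pics/w19.png

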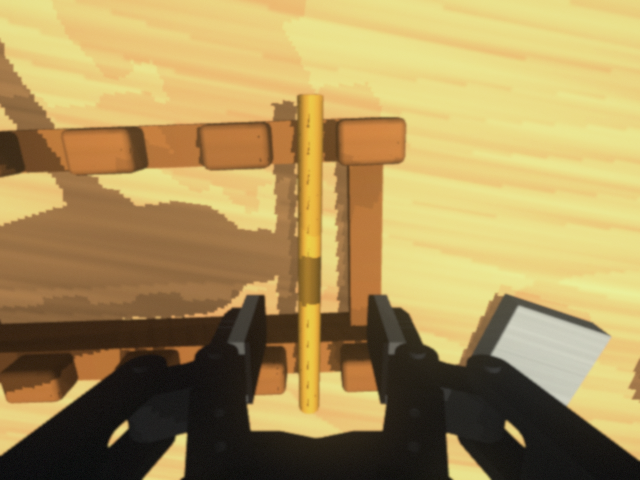

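apply_moves(
  moves=[0.03, 0, -0.001, 0.012, 0.001, 0.002, 0.002, 0.03, 0, -0.001, 0.013, 0.001, 0.002, 0.002, 0.03, 0, -0.0005, 0.013, 0.001, 0.001, 0.002, 0.03, 0, 0, 0.011, 0.001, 0, 0.002, 0.03, 0, 0, 0.007, 0, 0, 0, 0.03, 0, 0, 0.003, 0, 0, 0, 0.03, 0, 0, 0, 0, 0, 0, 0.03, 0, 0, 0, 0, 0, 0],
)

```text
clock: 35.28
position: [0.4836, 0.3113, 0.0262]
ee_rot: [0.002, -0.079, 0.997, 0.0]
contact_force: [0.1, 0.3, 0.2]
width: 0.0301
```

```bash
python3 - <<'E'
from h import *
plan([0.4816,0.3162,0.024],down(.162+np.pi/2),2,0.04)
E
```

```text
delta world [-0.002   0.0049 -0.0022] turn [ 0.001  0.004 -0.005] step 0.002856036248241571
[0.04, 0.0006, 0.0026, 0.0011, 0.0, 0.002, -0.002]
[0.04, 0.0006, 0.0026, 0.0011, 0.0, 0.002, -0.002]
```

apply_moves(
  moves=[0.03, 0.0006, 0.0026, 0.001, 0, 0.002, -0.002, 0.03, 0.0006, 0.0026, 0.001, 0, 0.002, -0.002, 0, 0, 0, 0, 0, 0, 0, 0, 0, 0, 0, 0, 0, 0, 0, 0, 0, 0, 0, 0, 0, 0, 0, 0, 0, 0, 0, 0, 0, 0, 0, 0, 0, 0, 0, 0, 0, 0, -0.01, 0, 0, 0],
  newtons=60,
)

```text
clock: 35.95
position: [0.4808, 0.3167, 0.0345]
ee_rot: [-0.0, -0.081, 0.997, 0.0]
contact_force: [-0.2, -0.1, -2.1]
width: 0.0096
```

apply_moves(
  moves=[0, 0, 0, -0.03, 0, 0, 0, 0, 0, 0, -0.03, 0, 0, 0, 0, 0, 0, -0.03, 0, 0, 0.02, 0, 0, -0.02, -0.01, 0, 0, 0.03, 0, -0.002, -0.03, 0, 0, 0, 0.03, 0, -0.004, -0.034, 0, 0, 0, 0.03, 0, -0.005, -0.034, 0, 0, 0, 0.03, 0, -0.006, -0.034, 0, 0, 0, 0.03],
)

```text
clock: 36.62
position: [0.5102, 0.1688, 0.1463]
ee_rot: [0.004, 0.002, 1.0, 0.003]
contact_force: [0.2, 0.0, -1.4]
width: 0.0099
```

```bash
python3 - <<'E'
from h import *
s=manip.get_state(); print(s["width"])
t=f2w(STOP-.085-.006,.059,.11); plan(t,down(FX["a"]+np.pi/2),9,0)
d=imaging.get_image("wrist"); save(d["image"],"w20.png")
E
```

```text
0.009879775288850237
delta world [ 0.0617 -0.3221 -0.0363] turn [0.007 0.006 0.247] step 0.036667989058064517
[0.0, -0.007, -0.0358, 0.0039, 0.001, 0.001, 0.027]
[0.0, -0.0146, -0.0334, 0.004, 0.001, 0.001, 0.027]
```

View pics/w20.png

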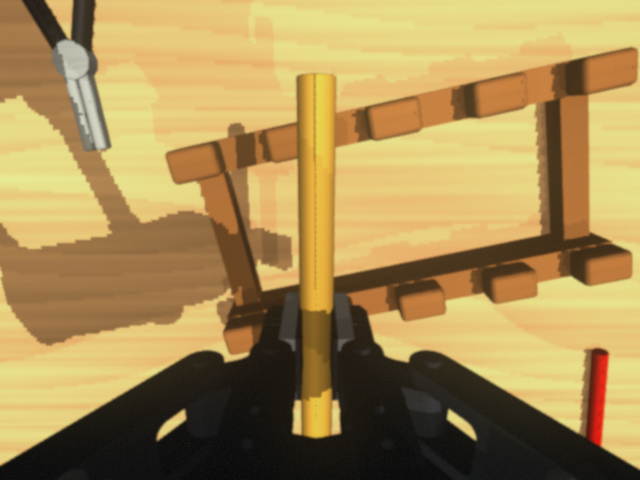

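apply_moves(
  moves=[0, -0.008, -0.036, 0.003, 0, 0, 0.031, 0, -0.009, -0.036, 0.003, 0, 0, 0.031, 0, -0.01, -0.036, 0.003, 0, 0, 0.031, 0, -0.011, -0.036, 0.003, 0, 0, 0.031, 0, -0.012, -0.036, 0.003, 0, 0, 0.031, 0, -0.012, -0.036, 0.003, 0, 0, 0.031, 0, -0.012, -0.034, 0.003, 0, 0, 0.031, 0, -0.012, -0.024, 0.002, 0, 0, 0.02],
)

```text
clock: 37.33
position: [0.5663, -0.1265, 0.1297]
ee_rot: [0.008, 0.126, 0.992, 0.002]
contact_force: [0.6, 0.6, -1.9]
width: 0.0098
```

```bash
python3 - <<'E'
from h import *
s=manip.get_state(); print(s["width"],w2f(s["position"]))
t=f2w(STOP-.085-.006,.059,.0273); plan(t,down(FX["a"]+np.pi/2),6,0)
E
```

```text
0.00978857858354543 [-0.00520267  0.08367005]
delta world [ 0.0057 -0.0269 -0.1024] turn [ 0.006  0.015 -0.001] step 0.01767252579208209
[0.0, -0.0018, -0.0042, 0.0171, 0.001, 0.003, -0.0]
[0.0, -0.002, -0.0041, 0.0171, 0.001, 0.003, -0.0]
```

apply_moves(
  moves=[0, -0.003, -0.008, 0.01, 0.001, 0.004, 0, 0, -0.003, -0.007, 0.014, 0.001, 0.004, 0, 0, -0.003, -0.005, 0.014, 0.001, 0.004, 0, 0, -0.001, -0.001, 0.014, 0, 0.002, 0, 0, 0, 0, 0.012, 0, 0, 0, 0, 0, 0, 0.008, 0, 0, 0, 0, 0, 0, 0.002, 0, 0, 0, 0, 0, 0, 0, 0, 0, 0],
)

```text
clock: 38.0
position: [0.5705, -0.1505, 0.0481]
ee_rot: [-0.002, 0.127, 0.992, 0.002]
contact_force: [1.1, -0.1, -1.5]
width: 0.01
```

```bash
python3 - <<'E'
from h import *
s=manip.get_state(); print(s["width"],w2f(s["position"]))
t=f2w(STOP-.085-.006,.059,.0270); plan(t,down(FX["a"]+np.pi/2),6,0)
E
```

```text
0.009960991413482681 [0.00490531 0.06142772]
delta world [ 0.0014 -0.0029 -0.0211] turn [ 0.004 -0.004 -0.003] step 0.0035499599252518522
[0.0, -0.0004, -0.0004, 0.0035, 0.001, -0.001, -0.001]
[0.0, -0.0004, -0.0004, 0.0035, 0.001, -0.001, -0.001]
```

apply_moves(
  moves=[0, 0, -0.001, 0.004, 0.001, -0.001, -0.001, 0, 0, -0.001, 0.005, 0.001, -0.001, -0.001, 0, 0, -0.0005, 0.005, 0, 0, 0, 0, 0, 0, 0.005, 0, 0, 0, 0, 0, 0, 0.003, 0, 0, 0, 0, 0, 0, 0.002, 0, 0, 0, 0, 0, 0, 0.001, 0, 0, 0, 0, 0, 0, 0, 0, 0, 0],
)

```text
clock: 38.67
position: [0.5714, -0.1533, 0.0302]
ee_rot: [0.002, 0.124, 0.992, -0.001]
contact_force: [-0.3, -0.1, -1.5]
width: 0.0096
```

```bash
python3 - <<'E'
from h import *
s=manip.get_state(); print(s["width"],w2f(s["position"]),s["contact_force"],s["position"][2])
d=imaging.get_image("wrist"); save(d["image"],"w21.png")
E
```

```text
0.009563607777622678 [0.00644527 0.05900366] [-0.33827098 -0.08181019 -1.45378897] 0.030208151499734652
```

View pics/w21.png

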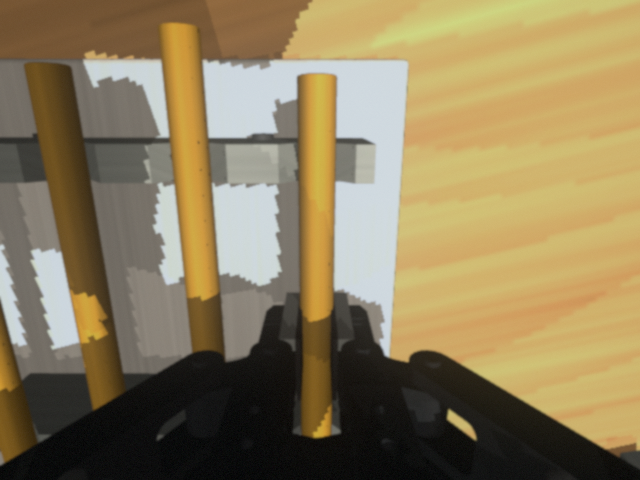

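apply_moves(
  moves=[0, 0, 0, 0.004, 0, 0, 0, 0, 0, 0, 0.003, 0, 0, 0, 0.022, 0, 0, 0, 0, 0, 0, 0.022, 0, 0, 0, 0, 0, 0, 0.022, 0, 0, 0.001, 0, 0, 0, 0, 0, 0, 0, 0, 0, 0, 0, 0, 0, 0, 0, 0, 0, 0, 0, 0, 0, 0, 0, 0],
  newtons=20,
)

```text
clock: 39.38
position: [0.5738, -0.1538, 0.0301]
ee_rot: [0.006, 0.124, 0.992, -0.002]
contact_force: [-0.2, 0.4, 4.7]
width: 0.0107
```

apply_moves(
  moves=[0, -0.004, 0, 0, 0, 0, 0, 0, -0.004, 0, 0, 0, 0, 0, 0, -0.004, 0, 0, 0, 0, 0, 0, -0.004, 0, 0, 0, 0, 0, 0, -0.004, 0, 0, 0, 0, 0, 0, -0.004, 0, 0, 0, 0, 0, 0.022, 0, 0, 0, 0, 0, 0, 0.022, 0, 0, 0, 0, 0, 0],
)

```text
clock: 40.05
position: [0.5739, -0.154, 0.0288]
ee_rot: [-0.02, 0.122, 0.992, 0.001]
contact_force: [-0.2, -0.2, 0.5]
width: 0.0216
```

```bash
python3 - <<'E'
from h import *
s=manip.get_state(); print(s["width"],w2f(s["position"]),s["position"],s["contact_force"])
t=f2w(STOP-.085-.006,.059,.0265); plan(t,down(FX["a"]+np.pi/2),2,0)
E
```

```text
0.021590034619689554 [0.00899583 0.05892816] [ 0.57386805 -0.15396035  0.0287909 ] [-0.18157227 -0.15912189  0.48891876]
delta world [-0.0019  0.0006 -0.0023] turn [-0.002 -0.04   0.006] step 0.0015195991772517777
[0.0, 0.001, 0.0, 0.0012, -0.001, -0.02, 0.003]
[0.0, 0.001, 0.0, 0.0012, -0.001, -0.02, 0.003]
```

apply_moves(
  moves=[0.022, 0.001, 0, 0.001, 0, -0.02, 0, 0.022, 0.001, 0, 0.001, 0, -0.02, 0, 0.022, 0, 0, 0, 0, 0, 0, 0, 0, 0, 0, 0, 0, 0, 0, 0, 0, 0, 0, 0, 0, 0, 0, 0, 0, 0, 0, 0, 0, 0, 0, 0, 0, 0, 0, 0, -0.004, 0, 0, 0, 0, 0],
)

```text
clock: 40.72
position: [0.5748, -0.1541, 0.0248]
ee_rot: [-0.002, 0.123, 0.992, -0.0]
contact_force: [-7.2, 1.6, 7.5]
width: 0.0115
```

apply_moves(
  moves=[0, -0.005, 0, 0, 0, 0, 0, 0, -0.005, 0, 0, 0, 0, 0, 0, -0.005, 0, 0, 0, 0, 0, 0, -0.005, 0, 0, 0, 0, 0, 0, -0.005, 0, 0, 0, 0, 0, 0, 0, 0, 0, 0, 0, 0, 0.022, 0, 0, 0, 0, 0, 0, 0.022, 0, 0, 0, 0, 0, 0],
)

```text
clock: 41.38
position: [0.5795, -0.1556, 0.0245]
ee_rot: [-0.026, 0.121, 0.992, 0.002]
contact_force: [0.8, -0.1, 0.2]
width: 0.0219
```

```bash
python3 - <<'E'
from h import *
s=manip.get_state(); print(s["width"],w2f(s["position"]),s["position"],s["contact_force"])
t=f2w(STOP-.085-.006,.059,.0265); plan(t,down(FX["a"]+np.pi/2),2,0)
E
```

```text
0.02192602913309533 [0.01486226 0.05878041] [ 0.57951342 -0.15556238  0.0245003 ] [ 0.75783666 -0.14710278  0.19724738]
delta world [-0.0076  0.0022  0.002 ] turn [-0.002 -0.052  0.008] step 0.0040577738947265235
[0.0, 0.004, 0.0001, -0.0008, -0.001, -0.026, 0.004]
[0.0, 0.004, 0.0001, -0.0009, -0.001, -0.026, 0.004]
```

apply_moves(
  moves=[0.022, 0, 0, -0.01, 0, -0.01, 0, 0.022, 0, 0, -0.025, 0, -0.015, 0, 0.022, 0, 0, -0.035, 0, -0.015, 0, 0.03, 0.004, 0.015, -0.038, 0, -0.008, 0, 0.03, 0.01, 0.03, -0.025, 0, -0.004, 0, 0.03, 0.014, 0.034, -0.015, 0, 0, 0, 0.03, 0.014, 0.034, -0.015, 0, 0, 0, 0.03, 0.014, 0.034, -0.005, 0, 0, 0],
)

```text
clock: 42.05
position: [0.5685, -0.0031, 0.2009]
ee_rot: [0.007, 0.127, 0.992, -0.002]
contact_force: [0.9, -0.3, 0.0]
width: 0.0301
```

```bash
python3 - <<'E'
from h import *
d=imaging.get_image("top"); save(d["image"],"t22.png",(400,80,600,280),3); frods(d)
d=imaging.get_image("wrist"); save(d["image"],"w22.png")
E
```

```text
fixture rod: mid [0.0029 0.0189] ang 0.003 len 0.191 392 +end x 0.0984
fixture rod: mid [ 0.0088 -0.0212] ang 0.002 len 0.1801 358 +end x 0.0989
fixture rod: mid [-0.0018 -0.0609] ang 0.0 len 0.2016 403 +end x 0.099
```

View pics/t22.png

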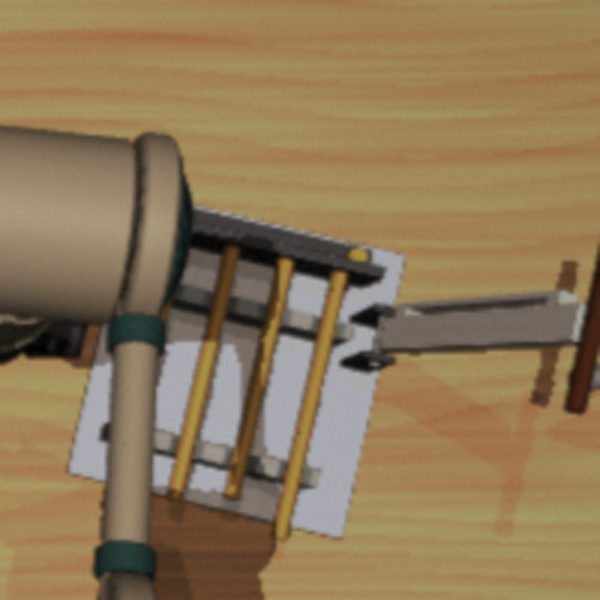

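View pics/w22.png

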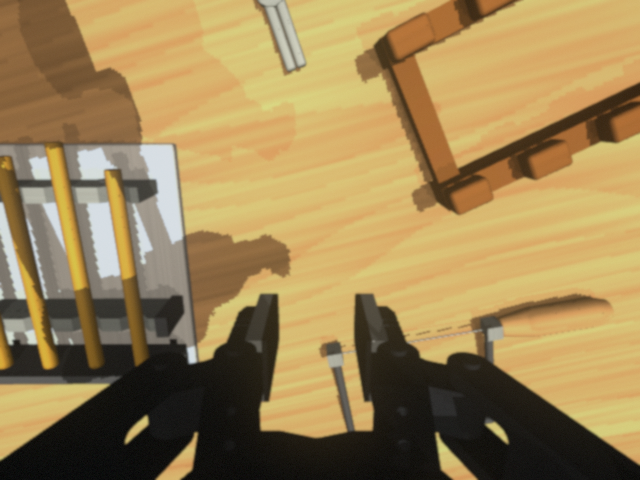

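```bash
python3 - <<'E'
from h import *
d=imaging.get_image("top"); w=xyz(d); hs=cv2.cvtColor(d["image"],cv2.COLOR_RGB2HSV)
m=(hs[...,2]<110)&(w[...,2]>.2)&(w[...,2]<.3); m[:,:580]=0; m[:150]=0;m[:,620:]=0;m[235:]=0
P=w[m]; print(m.sum(),P.mean(0),w2f(P.mean(0)),np.percentile(w2f(P),[2,98],axis=0),np.percentile(P[:,2],[2,50,98]))
f=w2f(P.mean(0)); print("theta",np.arctan2(np.median(P[:,2])-.0065-.06,f[1]+.095))
s=plan(f2w(.03,-.08,.32),down(FX["a"]+np.pi/2),8,.03)
plan(f2w(.022,f[1],.32),down(FX["a"]+np.pi/2),4,.03,s)
E
```

```text
493 [ 0.56206573 -0.3812167   0.24435501] [ 0.05408066 -0.16412364] [[ 0.00131521 -0.17185105]
 [ 0.10822527 -0.1513591 ]] [0.20984422 0.24651113 0.25115862]
theta 1.9374308833679863
delta world [-0.0074 -0.2921  0.1211] turn [-0.002  0.009  0.002] step 0.039538087448904954
[0.03, -0.0082, -0.0357, -0.015, -0.0, 0.001, 0.0]
[0.03, -0.0082, -0.0356, -0.0151, -0.0, 0.001, 0.0]
delta world [-0.0287 -0.0795  0.    ] turn [0. 0. 0.] step 0.021125792867841622
[0.03, 0.002, -0.021, 0.0, 0.0, 0.0, 0.0]
[0.03, 0.002, -0.021, 0.0, 0.0, 0.0, 0.0]
```

apply_moves(
  moves=[0.04, -0.008, -0.02, -0.03, 0, 0, 0, 0.04, -0.008, -0.03, -0.025, 0, 0, 0, 0.04, -0.008, -0.035, -0.02, 0, 0, 0, 0.04, -0.008, -0.038, -0.015, 0, 0, 0, 0.04, -0.008, -0.038, -0.01, 0, 0, 0, 0.04, -0.008, -0.038, -0.005, 0, 0, 0, 0.04, -0.006, -0.038, 0, 0, 0, 0, 0.04, 0, -0.036, 0, 0, 0, 0],
)

```text
clock: 42.87
position: [0.5514, -0.2897, 0.3075]
ee_rot: [0.004, 0.119, 0.993, -0.004]
contact_force: [0.1, -0.2, -0.5]
width: 0.0402
```

```bash
python3 - <<'E'
from h import *
plan(f2w(.022,-.165,.30),down(FX["a"]+np.pi/2),6,.04)
d=imaging.get_image("top"); save(d["image"],"t23.png",(400,80,600,280),3); frods(d)
E
```

```text
delta world [-0.0206 -0.0844 -0.0075] turn [-0.007  0.01   0.012] step 0.014527273165498712
[0.04, 0.0, -0.0145, 0.0014, -0.001, 0.002, 0.002]
[0.04, -0.0001, -0.0145, 0.0013, -0.001, 0.002, 0.002]
fixture rod: mid [0.0138 0.0588] ang 0.002 len 0.1698 361 +end x 0.0987
fixture rod: mid [0.0031 0.0188] ang 0.001 len 0.1925 401 +end x 0.0994
fixture rod: mid [ 0.0088 -0.0211] ang 0.002 len 0.179 367 +end x 0.0984
fixture rod: mid [-0.0021 -0.0609] ang 0.0 len 0.2021 400 +end x 0.099
```

View pics/t23.png

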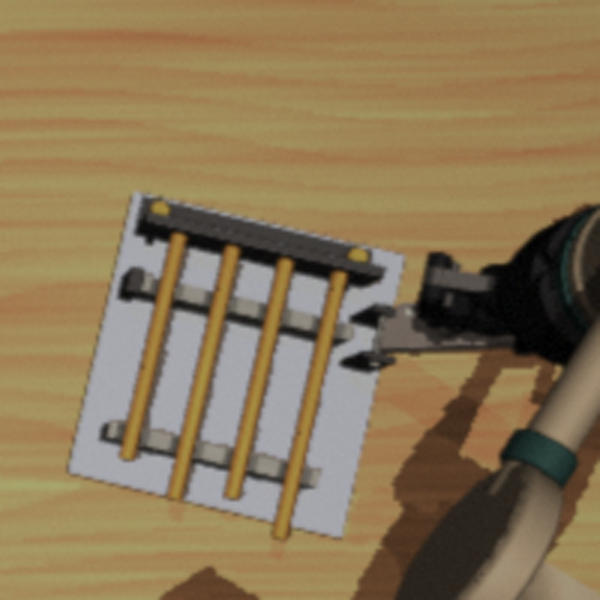

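All four rods are home: mid + L/2 comes to 0.0979 to 0.0988, and all are parallel. Now I'll take the bar.

apply_moves(
  moves=[0.04, 0, -0.018, 0.001, -0.001, 0.002, 0.002, 0.04, 0, -0.018, 0.001, -0.001, 0.002, 0.002, 0.04, 0, -0.016, 0.001, -0.001, 0.002, 0.002, 0.04, 0, -0.01, 0.001, -0.001, 0.002, 0.002, 0.04, 0, -0.004, 0, 0, 0, 0, 0.04, 0, 0, 0, 0, 0, 0, 0.04, 0, 0, 0, 0, 0, 0, 0.04, 0, 0, 0, 0, 0, 0],
)

```text
clock: 43.58
position: [0.526, -0.3764, 0.2995]
ee_rot: [-0.003, 0.135, 0.991, -0.006]
contact_force: [-0.5, 1.3, -0.1]
width: 0.0399
```

```bash
python3 - <<'E'
from h import *
plan(f2w(.022,-.165,.222),down(FX["a"]+np.pi/2),6,.04)
d=imaging.get_image("wrist"); save(d["image"],"w24.png"); print(proj(d,[f2w(.022,-.165,.24),f2w(0,-.165,.24)]))
w=xyz(d); 
for v in (290,310,330): print([ (u,w2f(w[v,u])[1].round(3),w[v,u,2].round(3)) for u in range(280,350,8)])
E
```

```text
delta world [ 0.0048  0.0023 -0.0775] turn [-0.012 -0.005 -0.019] step 0.012945507259035425
[0.04, -0.0007, 0.0007, 0.0129, -0.002, -0.001, -0.003]
[0.04, -0.0007, 0.0006, 0.0129, -0.002, -0.001, -0.003]
[[324.51574156 268.33152294]
 [323.98238551 229.62067606]]
[(280, np.float64(-0.219), np.float64(0.001)), (288, np.float64(-0.209), np.float64(0.001)), (296, np.float64(-0.199), np.float64(0.002)), (304, np.float64(-0.189), np.float64(0.003)), (312, np.float64(-0.172), np.float64(0.248)), (320, np.float64(-0.168), np.float64(0.249)), (328, np.float64(-0.163), np.float64(0.247)), (336, np.float64(-0.158), np.float64(0.22)), (344, np.float64(-0.153), np.float64(0.22))]
[(280, np.float64(-0.22), np.float64(0.001)), (288, np.float64(-0.21), np.float64(-0.0)), (296, np.float64(-0.2), np.float64(0.001)), (304, np.float64(-0.19), np.float64(0.001)), (312, np.float64(-0.172), np.float64(0.247)), (320, np.float64(-0.168), np.float64(0.249)), (328, np.float64(-0.163), np.float64(0.247)), (336, np.float64(-0.159), np.float64(0.238)), (344, np.float64(-0.153), np.float64(0.225))]
[(280, np.float64(-0.221), np.float64(0.0)), (288, np.float64(-0.211), np.float64(0.0)), (296, np.float64(-0.201), np.float64(0.002)), (304, np.float64(-0.191), np.float64(0.001)), (312, np.float64(-0.172), np.float64(0.246)), (320, np.float64(-0.168), np.float64(0.249)), (328, np.float64(-0.164), np.float64(0.247)), (336, np.float64(-0.159), np.float64(0.237)), (344, np.float64(-0.153), np.float64(0.22))]
```

View pics/w24.png

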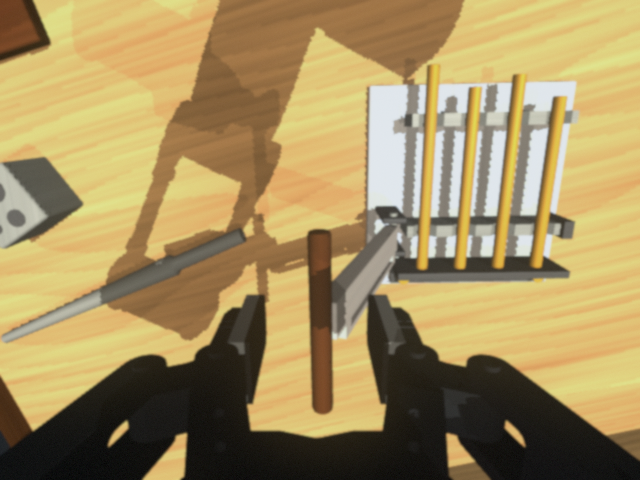

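apply_moves(
  moves=[0.04, 0, 0, 0.013, -0.002, -0.001, -0.003, 0.04, 0, 0, 0.014, -0.002, -0.001, -0.003, 0.04, 0, 0, 0.014, -0.002, -0.001, -0.003, 0.04, 0, 0, 0.014, -0.002, -0.001, -0.003, 0.04, 0, 0, 0.012, -0.002, 0, -0.003, 0.04, 0, 0, 0.008, 0, 0, 0, 0.04, 0, 0, 0.002, 0, 0, 0, 0.04, 0, 0, 0, 0, 0, 0],
)

```text
clock: 44.3
position: [0.5303, -0.3687, 0.2236]
ee_rot: [0.003, 0.121, 0.993, -0.002]
contact_force: [-0.0, 0.2, 0.4]
width: 0.0403
```

```bash
python3 - <<'E'
from h import *
arc(); plan(f2w(.020,-.168,.224),down(FX["a"]+np.pi/2),2,.04)
E
```

```text
theta 1.9125482283456605 rad 0.19346085146704092 fx [ 0.02009902 -0.15983612] F [-0.0415457   0.17891991  0.43287668] w 0.04033571795990716
delta world [-0.0022 -0.0078  0.0004] turn [-0.002  0.006  0.008] step 0.004067876702068986
[0.04, 0.0001, -0.0041, -0.0002, -0.001, 0.003, 0.004]
[0.04, 0.0001, -0.0041, -0.0002, -0.001, 0.003, 0.004]
```

apply_moves(
  moves=[0.04, 0, -0.0035, 0, -0.001, 0.003, 0.004, 0.04, 0, -0.0035, 0, -0.001, 0.003, 0.004, 0, 0, 0, 0, 0, 0, 0, 0, 0, 0, 0, 0, 0, 0, 0, 0, 0, 0, 0, 0, 0, 0, 0, 0, 0, 0, 0, 0, 0, 0, 0, 0, 0, 0, 0, 0, 0, 0, 0, 0, 0, 0],
  newtons=40,
)

```text
clock: 44.97
position: [0.53, -0.3764, 0.2266]
ee_rot: [0.002, 0.125, 0.992, -0.001]
contact_force: [-0.5, 0.4, -1.7]
width: 0.0114
```

```bash
python3 - <<'E'
from h import *
th,R=arc()
t2=th; 
for i in range(24):
    D=np.array([0,195*(np.cos(t2-.08)-np.cos(t2)),195*(np.sin(t2-.08)-np.sin(t2))])/1000
    print(t2.round(2),R.inv().apply(f2w(*D)-f2w(0,0,0)).round(4)); t2-=.08
E
```

```text
theta 1.9434266229130197 rad 0.19896554252847673 fx [ 0.02176244 -0.16743668] F [-0.46548071  0.43424763 -1.71624258] w 0.011387690190296425
1.94 [-0.      0.0147 -0.0051]
1.86 [-0.      0.0151 -0.0039]
1.78 [-0.      0.0154 -0.0027]
1.7 [-0.      0.0155 -0.0015]
1.62 [-0.      0.0156 -0.0002]
1.54 [0.     0.0156 0.001 ]
1.46 [0.     0.0154 0.0023]
1.38 [0.     0.0152 0.0035]
1.3 [0.     0.0149 0.0047]
1.22 [0.     0.0145 0.0059]
1.14 [0.     0.0139 0.007 ]
1.06 [0.     0.0133 0.0081]
0.98 [0.     0.0126 0.0091]
0.9 [0.     0.0119 0.0101]
0.82 [0.    0.011 0.011]
0.74 [0.     0.0101 0.0119]
0.66 [0.     0.0091 0.0126]
0.58 [0.0001 0.0081 0.0133]
0.5 [0.0001 0.007  0.0139]
0.42 [0.0001 0.0059 0.0145]
0.34 [0.0001 0.0047 0.0149]
0.26 [0.0001 0.0035 0.0152]
0.18 [0.0001 0.0023 0.0154]
0.1 [0.0001 0.001  0.0156]
```

apply_moves(
  moves=[0, 0, 0.0147, -0.0051, 0, 0, 0, 0, 0, 0.0151, -0.0039, 0, 0, 0, 0, 0, 0.0154, -0.0027, 0, 0, 0, 0, 0, 0.0155, -0.0015, 0, 0, 0, 0, 0, 0.0156, -0.0002, 0, 0, 0, 0, 0, 0.0156, 0.001, 0, 0, 0, 0, 0, 0.0154, 0.0023, 0, 0, 0, 0, 0, 0.0152, 0.0035, 0, 0, 0],
)

```text
clock: 45.63
position: [0.5602, -0.2581, 0.2372]
ee_rot: [0.003, 0.127, 0.992, -0.012]
contact_force: [0.2, -4.9, -1.8]
width: 0.0114
```

```bash
python3 - <<'E'
from h import *
th,R=arc()
E
```

```text
theta 1.3205660671603916 rad 0.2021547975020787 fx [ 0.02147043 -0.044941  ] F [ 0.17558553 -4.90770064 -1.84298034] w 0.011399684381085594
```

apply_moves(
  moves=[0, 0, 0.0149, 0.0052, 0, 0, 0, 0, 0, 0.0145, 0.0063, 0, 0, 0, 0, 0, 0.0139, 0.0074, 0, 0, 0, 0, 0, 0.0133, 0.0085, 0, 0, 0, 0, 0, 0.0126, 0.0095, 0, 0, 0, 0, 0, 0.0119, 0.0105, 0, 0, 0, 0, 0, 0.011, 0.0114, 0, 0, 0, 0, 0, 0.0101, 0.0122, 0, 0, 0],
)

```text
clock: 46.3
position: [0.5875, -0.1509, 0.1628]
ee_rot: [0.006, 0.122, 0.992, -0.019]
contact_force: [-0.6, -9.5, -0.7]
width: 0.0111
```

```bash
python3 - <<'E'
from h import *
th,R=arc()
plan(f2w(.0217,-.095+.195*np.cos(.1),.06+.195*np.sin(.1)-.0187),down(FX["a"]+np.pi/2),8,0)
E
```

```text
theta 0.6466346239141518 rad 0.20162154435709975 fx [0.02115631 0.06591737] F [-0.6349553  -9.46336324 -0.66235277] w 0.01105971492441097
delta world [ 0.0086  0.0327 -0.102 ] turn [-0.035  0.016  0.006] step 0.01343359960716137
[0.0, 0.0001, 0.0047, 0.0126, -0.004, 0.002, 0.001]
[0.0, -0.0, 0.0043, 0.0127, -0.004, 0.002, 0.001]
```

apply_moves(
  moves=[0, 0, 0.0065, 0.011, -0.004, 0.002, 0, 0, 0, 0.006, 0.012, -0.004, 0.002, 0, 0, 0, 0.0055, 0.0125, -0.004, 0.002, 0, 0, 0, 0.005, 0.013, -0.004, 0.002, 0, 0, 0, 0.004, 0.0135, -0.004, 0.002, 0, 0, 0, 0.003, 0.014, -0.004, 0.002, 0, 0, 0, 0.002, 0.014, -0.004, 0, 0, 0, 0, 0.001, 0.014, 0, 0, 0],
)

```text
clock: 46.97
position: [0.596, -0.1181, 0.055]
ee_rot: [0.003, 0.119, 0.993, -0.01]
contact_force: [-11.5, -7.1, 58.7]
width: 0.011
```

```bash
python3 - <<'E'
from h import *
th,R=arc(); print(manip.get_state()["position"])
plan(f2w(.0217,.0995,.046),down(FX["a"]+np.pi/2),8,0)
E
```

```text
theta 0.07022098999608592 rad 0.19501097939388307 fx [0.0214081  0.09953038] F [-11.50698629  -7.07520565  58.65390362] w 0.010994615751023222
[ 0.59603536 -0.11810987  0.05498673]
delta world [ 0.0002  0.0003 -0.009 ] turn [-0.02   0.008  0.013] step 0.0011242746930346654
[0.0, -0.0, 0.0001, 0.0011, -0.002, 0.001, 0.002]
[0.0, -0.0, 0.0, 0.0011, -0.002, 0.001, 0.002]
```

apply_moves(
  moves=[0.026, 0, 0, -0.001, 0, 0, 0, 0.026, 0, 0, 0, 0, 0, 0, 0.026, 0, 0, 0, 0, 0, 0, 0.026, 0, 0, 0, 0, 0, 0, 0.026, 0, 0, 0, 0, 0, 0, 0.026, 0, 0, 0, 0, 0, 0, 0.026, 0, 0, 0, 0, 0, 0, 0.026, 0, 0, 0, 0, 0, 0],
)

```text
clock: 47.63
position: [0.5948, -0.1112, 0.0542]
ee_rot: [0.001, 0.119, 0.993, -0.007]
contact_force: [0.2, -2.7, -1.3]
width: 0.026
```

```bash
python3 - <<'E'
from h import *
arc()
d=imaging.get_image("wrist"); save(d["image"],"w25.png")
d=imaging.get_image("scene"); save(d["image"],"s25.png",(100,250,290,430),4)
E
```

```text
theta 0.06426089406378364 rad 0.20125377983394468 fx [0.01858969 0.10583839] F [ 0.20551603 -2.71637675 -1.34501178] w 0.025967950907232914
```

View pics/w25.png

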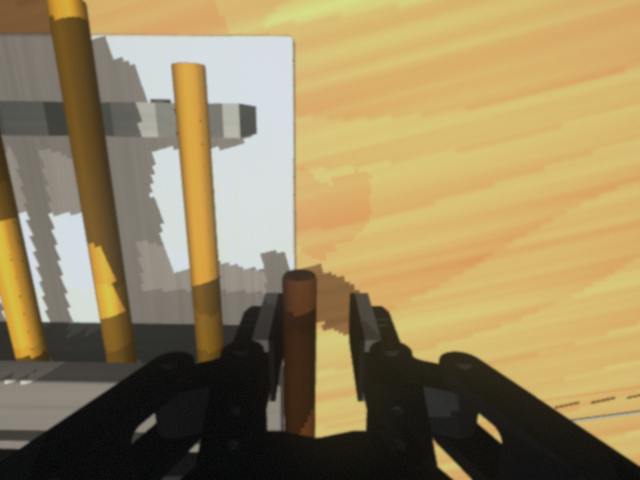

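View pics/s25.png

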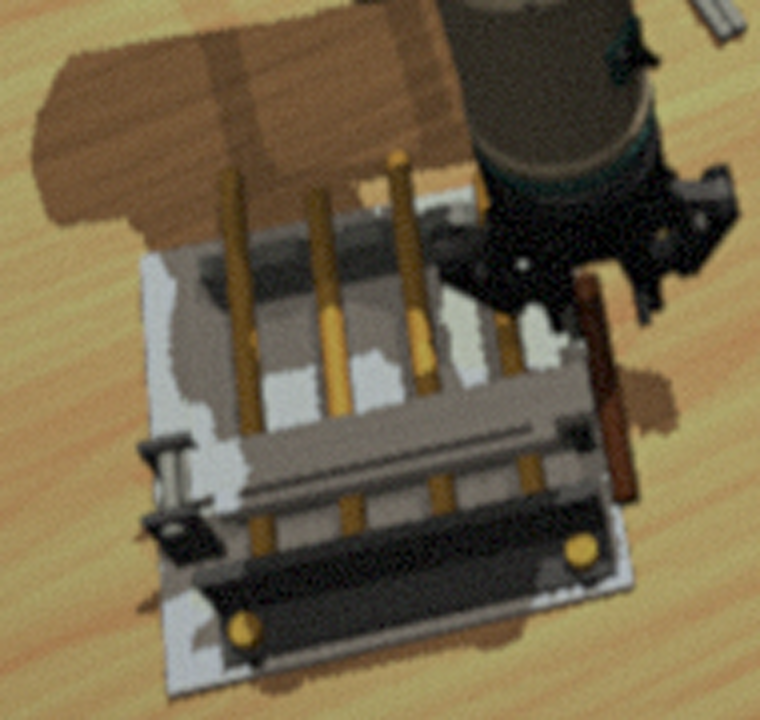

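apply_moves(
  moves=[0.03, 0, -0.003, 0, 0, 0, 0, 0.03, 0, -0.002, -0.005, 0, 0, 0, 0.03, 0, 0, -0.015, 0, 0, 0, 0.03, 0, 0, -0.025, 0, 0, 0, 0.03, 0, 0, -0.03, 0, 0, 0, 0.03, 0, 0.01, -0.03, 0, 0, 0, 0.03, 0, 0.02, -0.01, 0, 0, 0, 0.03, 0, 0, 0, 0, 0, 0],
)

```text
clock: 48.4
position: [0.5992, -0.0832, 0.1749]
ee_rot: [-0.002, 0.122, 0.993, -0.002]
contact_force: [0.1, -0.3, -0.6]
width: 0.0297
```

```bash
python3 - <<'E'
from h import *
print(manip.get_state()["position"])
d=imaging.get_image("wrist"); save(d["image"],"w26.png"); w=xyz(d)
hs=cv2.cvtColor(d["image"],cv2.COLOR_RGB2HSV)
m=(hs[...,0]<12)&(hs[...,1]>120)&(hs[...,2]<120)&(w[...,2]>.04)&(w[...,2]<.12)
P=w[m]; f=w2f(P); k=(abs(f[:,1]-.1)<.02)&(f[:,0]<.12)&(f[:,0]>-.02); print(k.sum(),np.percentile(P[k][:,2],[5,50,90,98]),f[k].mean(0))
t=imaging.get_image("top"); w=xyz(t); f=w2f(w); z=w[...,2]
for y in (-.08,-.04,0,.04,.08):
    k=(abs(f[...,0]-.055)<.008)&(abs(f[...,1]-y)<.006)&(z>.03); print("bar z at y",y,k.sum(),np.median(z[k]))
for y in (.1,):
    k=(f[...,0]<.03)&(f[...,0]>0)&(abs(f[...,1]-y)<.008)&(z>.03)&(z<.1); print("grip",k.sum(),np.percentile(z[k],[50,95]),f[k].mean(0))
frods(t)
E
```

```text
[ 0.59921931 -0.08321517  0.17486168]
182 [0.06498716 0.06650018 0.06740126 0.06782397] [0.01522503 0.09800604]
bar z at y -0.08 39 0.06772712191398718
bar z at y -0.04 3 0.06742211117592407
bar z at y 0 41 0.06769986387613676
bar z at y 0.04 0 nan
bar z at y 0.08 15 0.564204169244606
grip 65 [0.0659036  0.07031729] [0.01171743 0.10051371]
fixture rod: mid [-0.0142  0.0587] ang -0.003 len 0.1138 226 +end x 0.0427
fixture rod: mid [-0.0233  0.0189] ang 0.0 len 0.1377 266 +end x 0.0456
fixture rod: mid [-0.018  -0.0202] ang 0.019 len 0.1264 190 +end x 0.0452
fixture rod: mid [ 0.0011 -0.0615] ang 0.029 len 0.0888 155 +end x 0.0455
  return _methods._mean(a, axis=axis, dtype=dtype,
  ret = ret.dtype.type(ret / rcount)
```

View pics/w26.png

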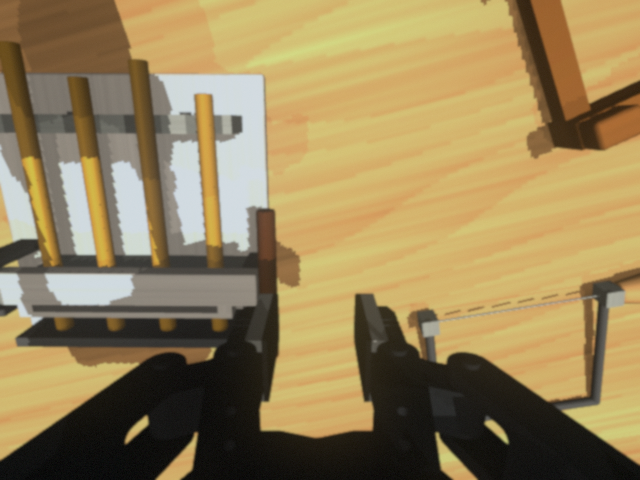

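The bar is flat: its grip axis is at about 60 mm. I'll back away and check the rods unobstructed.

apply_moves(
  moves=[0.03, 0, 0.025, -0.02, 0, 0, 0, 0.03, 0, 0.036, -0.02, 0, 0, 0, 0.03, 0, 0.036, -0.02, 0, 0, 0, 0.03, 0, 0.036, -0.02, 0, 0, 0, 0.03, 0, 0.036, 0, 0, 0, 0, 0.03, 0, 0.03, 0, 0, 0, 0, 0.03, 0, 0.015, 0, 0, 0, 0, 0.03, 0, 0, 0, 0, 0, 0],
)

```text
clock: 49.17
position: [0.6473, 0.1231, 0.2421]
ee_rot: [-0.014, 0.126, 0.992, -0.006]
contact_force: [0.3, 0.5, -0.5]
width: 0.0296
```

```bash
python3 - <<'E'
from h import *
t=imaging.get_image("top"); save(t["image"],"t27.png",(400,80,600,280),3)
w=xyz(t); f=w2f(w); z=w[...,2]
m,o=rods(t,(420,120,560,280),.045)
L={.0588:.17,.0188:.19,-.0211:.18,-.061:.2}
for r in o: print(w2f(r[0]).round(4),(r[1]-FX["a"]).round(3),r[2].round(4),r[3],"ends",(w2f(r[0])[0]-r[2]/2).round(4),(w2f(r[0])[0]+r[2]/2).round(4))
for y,l in L.items():
    for x in (.0985-l+.012,-.03,.02,.085):
        k=(abs(f[...,0]-x)<.007)&(abs(f[...,1]-y)<.004)&(z>.02); print(y,round(x,3),np.median(z[k]).round(4) if k.any() else None,end=" | ")
    print()
for y in (-.08,0,.08):
    k=(abs(f[...,0]-.055)<.006)&(abs(f[...,1]-y)<.006)&(z>.03); print("bar",y,np.median(z[k]))
E
```

```text
[-0.0134  0.0588] -0.002 0.1165 236 ends -0.0716 0.0449
[-0.0241  0.0187] -0.001 0.1382 286 ends -0.0931 0.045
[-0.0175 -0.0212] 0.002 0.1264 249 ends -0.0807 0.0457
[-0.0286 -0.061 ] 0.0 0.148 285 ends -0.1026 0.0454
0.0588 -0.06 0.05 | 0.0588 -0.03 0.0509 | 0.0588 0.02 0.0508 | 0.0588 0.085 0.0504 | 
0.0188 -0.08 0.0503 | 0.0188 -0.03 0.0499 | 0.0188 0.02 0.0503 | 0.0188 0.085 0.0507 | 
-0.0211 -0.069 0.0512 | -0.0211 -0.03 0.0509 | -0.0211 0.02 0.0506 | -0.0211 0.085 0.0518 | 
-0.061 -0.09 0.0506 | -0.061 -0.03 0.0504 | -0.061 0.02 0.0506 | -0.061 0.085 0.0507 | 
bar -0.08 0.06740019135029783
bar 0 0.06666223554320239
bar 0.08 0.0680922605921736
```

View pics/t27.png

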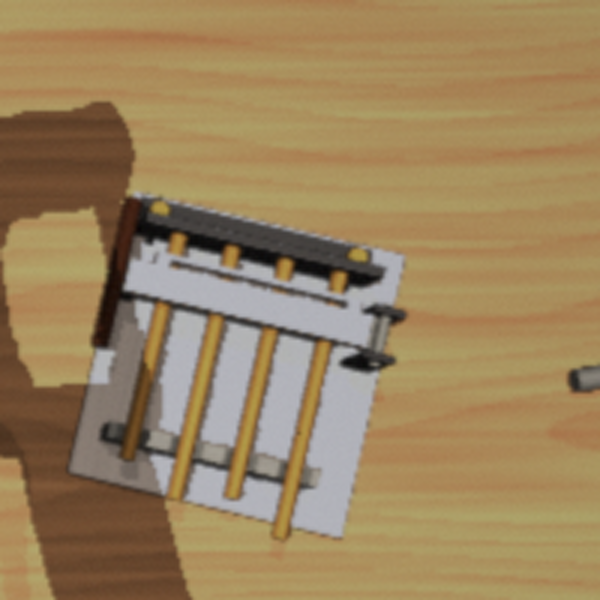

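```bash
python3 - <<'E'
from h import *
s=manip.get_state(); print(s["clock"],s["contact_force"],abs(s["qd"]).max())
print(workorder.sign_off())
E
```

```text
49.2167 [-0.36680044 -0.31422564  0.39551931] 0.038647685532707136
the job is handed in; nothing more can be done
None
```

I swung the guide bar up past 1.8 rad and laid all four brass rods in notches of their own: rod 4 in notch 1, rod 2 in 2, rod 3 in 3 and rod 1 in 4. Each was pushed home against the stop, then I swung the bar back down, backed the arm off and handed the job in at about 49 s.

**Level and parallel:** the rod tops read 50–52 mm (51 expected) and the angles to the fixture were all within 0.003 rad.

**Against the stop:** before the bar came down, the four stop-side ends agreed within 1 mm. Afterwards that end is hidden under the bar, so I worked it out from the free ends. Those gave 96.9–99.3 mm, a scatter of about 2.4 mm. Only the free ends could be compared before and after: they had not moved by more than about 0.5 mm. My first depth reading put the stop face at 96 mm, but all four rods stalled consistently with about 98.5 mm, so I trusted the contact.

**Bar:** the grip axis was at about 60 mm, which is fully down.

**What went wrong or was not checked:**
- As the bar reached its end the wrist force briefly read 59 N. That is below the 120 N wrist limit, but I can't rule out that part of it came through the gripper body, whose limit is 40 N. I released at once.
- The first light push on rods 1, 2 and 3 only tilted the tool, so I pushed each a second time.
- The pliers, saw and steel block were never approached, but I did not measure their positions afterwards.

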